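# Stack the crushed cans on the press tray and press them

## Robot

A 6-joint arm with a two-finger parallel gripper is mounted at the origin on the work surface. World frame = base frame: x ahead of the robot, y to its left, z up, the work surface at z = 0. Lengths are in m, angles in rad, forces in N, time in s.
With the tool pointing down it reaches from about 0.25 to 0.85 m from the base axis. Payload 12.5 kg.
Tool frame: the origin (TCP) lies on the centre line of the jaws, within the pads' length; the fingertips stand 25 mm ahead of it and the grasp point (between the pads) lies 6 mm ahead of it; z points along the fingers, x is the direction in which the jaws open and shut, and the axes are right-handed (so a half turn about z gives the same grasp; the last joint's range is limited). The gripper opens to 93 mm and grips with 3 to 60 N. Pads are 15 mm wide; open, the fingers measure 128 mm over their backs; the gripper's body (75 mm by 188 mm) begins 65 mm behind the grasp point.
Start: joints at [-1.232, 0.351, 1.652, -0, 1.139, -0.085], TCP at [0.226, -0.501, 0.244] pointing down, gripper open.
Joint ranges: [-2.75, 2.75], [-0.79, 2.1], [0.01, 2.65], [-1.57, 4.71], [0.07, 3.14], [-2.87, 2.87]. Speed limits (rad/s): [2.22, 2.22, 2.79, 3.14, 3.14, 3.14].

## Interface

Orientations are given as a unit quaternion [w, x, y, z].
In Python, from workcell import get_obs, camera, camera_params, hand_in gives the robot as it stands.
- The arm moves only by the tool carry_out, never from a script. Its argument "commands" is a list that holds one entry, the list of rows, each a list of 7 numbers: the closure, from -1 (fully open) to 1 (shut), then the shift along the tool's x, y, z in m, then the turn, a rotation vector about the tool's x, y, z in degrees. A call has 1 to 8 rows; each row shifts and turns the commanded pose from where the row before left it, along the tool's axes as they then stand; what a row does not reach is not made up. A row lasts 1/8 s, in which the tool goes at most 62.5 mm and 10.7 degrees, less where a joint would pass 70% of its speed; a pose out of reach is approached as far as the arm can. A call with a gripper value outside its range is refused whole. The fingers move at their own pace and stop on an object; the grip force is fixed at half the most. Time passes only in rows, so rows that do not move let the fingers close. It gives the time, the measured TCP pose, the force and the opening at its end, in the units of the state.
- get_obs(): the state, without advancing time (a new reading comes with each control period).
- camera(name): name is "scene" or "top" or "wrist"; returns (picture, depth): 420x560x3 uint8, red, green, blue; 420x560 float32, m along the optical axis (not along the pixel's ray), 0 where there is no reading.
- camera_params(name): a dict with "camera_matrix" (3x3 intrinsics, pixels), "R" (3x3) and "t" (3): a world point X has camera coordinates R X + t. Camera axes: x right, y down, z forward; pixel columns grow to the right and rows downward; lengths in m; the calibration is good to about 2 mm. A picture is of the moment at which its call begins: read the wrist's pose just before it. camera_params takes no time and is no camera call; for the wrist camera it gives the pose at the moment of the call.
- hand_in(): hands the job in, once; it reports no verdict.
The state is a dict: "time": time; "joint_positions": joint angles; "dq": joint speeds; "tau": joint torques, N m; "position": TCP position; "eef_rot": TCP orientation; "wrist_force": force on the tool from outside, world axes, zero at the start; "ft_torque": the same for the moment, N m; "grip_width": finger opening in m.
Only numpy, scipy, OpenCV 4.12 (cv2) and the standard library are available. Lean on these libraries where they do the work, as an engineer would, in place of code of your own. Each camera call takes 0.05 s, during which the arm holds its last target. There are 200 camera calls.

## Task

Stack all the crushed cans in one level column on the rubber pad of the press tray; they are wedge-shaped, so turn each one until it sits steady with its thick side over the thin side of the one below. Then slide the loaded tray along the worktop, without lifting it, squarely in between the columns of the can press until the stack stands under the middle of the press plate (raise the plate first, it was left part way down), and bring the plate down to rest on the stack. Keep the column standing, and do not knock over the bottle, jar or mug.

Things in the scene. Friction and masses are not known exactly. Their poses are not given: they have to be found in the camera images.
- can1: crushed aluminium can: a puck 66 mm wide at its band, 6 to 19 mm above the underside (grip it there). Its flat ends, 50 mm across, are not parallel: the lid end slants 8 degrees, so it is 27 mm high at the middle, 31 at the lid's +x edge (thick side), 23 at the -x edge (thin side). Origin: centre of the flat underside; z up, x to the thick side. About 25 g. May be absent
- can2: crushed aluminium can: a puck 66 mm wide at its band, 6 to 19 mm above the underside (grip it there). Its flat ends, 50 mm across, are not parallel: the lid end slants 9 degrees, so it is 28 mm high at the middle, 32 at the lid's +x edge (thick side), 24 at the -x edge (thin side). Origin: centre of the flat underside; z up, x to the thick side. About 25 g. May be absent
- can3: crushed aluminium can: a puck 66 mm wide at its band, 6 to 19 mm above the underside (grip it there). Its flat ends, 50 mm across, are not parallel: the lid end slants 7 degrees, so it is 30 mm high at the middle, 33 at the lid's +x edge (thick side), 27 at the -x edge (thin side). Origin: centre of the flat underside; z up, x to the thick side. About 25 g. May be absent
- can4: crushed aluminium can: a puck 66 mm wide at its band, 6 to 19 mm above the underside (grip it there). Its flat ends, 50 mm across, are not parallel: the lid end slants 8 degrees, so it is 26 mm high at the middle, 30 at the lid's +x edge (thick side), 22 at the -x edge (thin side). Origin: centre of the flat underside; z up, x to the thick side. About 25 g. May be absent
- can5: crushed aluminium can: a puck 66 mm wide at its band, 6 to 19 mm above the underside (grip it there). Its flat ends, 50 mm across, are not parallel: the lid end slants 9 degrees, so it is 29 mm high at the middle, 33 at the lid's +x edge (thick side), 25 at the -x edge (thin side). Origin: centre of the flat underside; z up, x to the thick side. About 25 g. May be absent
- tray: press tray: loose plywood board 130 mm wide (x), 260 long (y), 10 thick, about 0.5 kg, with a round black rubber pad 76 mm across, flush with the board. Origin: underside, below the pad's middle; the board runs from y = -70 to +190 mm; z up. A wooden grip stands on it at y = 145 mm: 16 mm thick (x), 80 long (y), its top 51 mm above the worktop
- tray_pad (a point): the middle of the tray's rubber pad, on the board's top, where the stack is to stand
- tray_grip (a point): the point of the tray's wooden grip to take hold of, 36 mm above the worktop, 15 mm below the grip's top
- crusher: can press, fixed to the worktop: two chrome columns 16 mm thick at x = -104 and +104 mm, 260 mm high, 170 mm free between their feet, so that the tray passes between them along the press's y axis, coming in from the +y side with its wooden grip trailing. Origin: middle of the square steel bed plate (130 mm, flush with the worktop); z up
- bed (a point): middle of the flush bed plate, on the worktop, straight below the middle of the press plate
- press_plate: chrome press plate that slides up and down on the columns, 150 mm (x) by 100 mm (y), 12 mm thick. Origin: middle of its flat underside, which is 175 mm above the worktop when right up and 25 mm at its lowest. It stays where it is left: about 2 N moves it down, about 9 N lifts it
- press_grip (a point): middle of the plate's black hand bar: 16 by 16 mm thick, 120 mm long along the press's x, 54 mm above the plate's underside, on two posts; 34 mm free beneath it
- green_bottle: bystander: standing green glass bottle, 74 mm across, 235 mm high. Origin: centre of its underside, z up
- jar: bystander: standing lidded glass jar, 68 mm across, 85 mm high. Origin: centre of its underside, z up
- mug: bystander: standing white mug, 80 mm across, 92 mm high. Origin: centre of its underside, z up
Things that resemble listed ones, but are neither listed nor needed, are in the scene too. What is shaped like the can1 but yellow is not meant.

How it is judged:
By the outcome, as a careful person would: the job done as asked, in the order asked, and still so for the second after the job is handed in, with the robot touching nothing.
Of can1, can2, can3, can4, can5 only 4 to 5 are there at a start; the rules pass over those that are not, and their reading is None.
At some moment in a run one of can1, can2, can3, can4, can5 may be knocked a few centimetres aside while the robot is not near it.
Once in a run the grip may slacken for a moment while it holds something.
It also fails if it takes over 210 s, if anything falls off the work surface, if the arm or the gripper's body presses on something with over 40 N, if the wrist force passes 120 N, or if a joint passes its speed limit or range.

## Working session

There is one attempt and no reset: what is moved stays moved. The work goes in short steps, Python scripts to look and compute and a tool call to move; the robot and the scene stay as the last step left them, time stands still between calls to the robot, and variables do not carry over. Pictures are saved under pics/ and viewed, about 12 in all and at most 16, crops included, and the job is handed in when it is done.

Besides the shell and the picture viewer there is one more tool, called after "Request:" as a command line: name --argument value ..., lists and objects as JSON in quotes. carry_out: Moves the arm, as the interface text tells. Its arguments: {"type":"object","properties":{"commands":{"type":"array"}},"required":["commands"]}

```bash
ls; mkdir -p pics; cat > h.py <<'E'
import numpy as np, cv2
from workcell import get_obs, camera, camera_params, hand_in
def snap(name, tag):
    P=camera_params(name); im,d=camera(name)
    np.savez(f'{tag}.npz',im=im,d=d,K=P['camera_matrix'],R=P['R'],t=P['t'])
    cv2.imwrite(f'pics/{tag}.png',im[:,:,::-1]); return im,d
def load(tag):
    return dict(np.load(f'{tag}.npz'))
def world(tag):
    s=load(tag); K=np.array(s['K']); d=s['d']; h,w=d.shape
    u,v=np.meshgrid(np.arange(w),np.arange(h))
    c=np.stack([(u-K[0,2])/K[0,0]*d,(v-K[1,2])/K[1,1]*d,d],-1)
    return (c-s['t'])@s['R']   # R^T (c-t)
def proj(tag,X):
    s=load(tag); c=np.asarray(X)@s['R'].T+s['t']; p=c@s['K'].T; return p[...,:2]/p[...,2:]
def crop(tag,u0,v0,u1,v1,out,k=4):
    im=load(tag)['im'][v0:v1,u0:u1,::-1]; cv2.imwrite(f'pics/{out}.png',cv2.resize(im,None,fx=k,fy=k,interpolation=cv2.INTER_CUBIC))
E
python3 - <<'E'
from h import *
for n in ('top','scene'):
    snap(n,n+'0'); s=load(n+'0'); print(n,s['K'][0],-s['R'].T@s['t'])
a=cv2.imread('pics/top0.png'); b=cv2.imread('pics/scene0.png')
print(get_obs())
E
```

```text
pics
top [457.37201865   0.         276.29814058] [ 0.41956297 -0.02420063  1.50139869]
scene [388.71354998   0.         278.18060748] [1.23394781 0.32534788 0.85326844]
{'time': 0.1, 'joint_positions': array([-1.23158604e+00,  3.51192088e-01,  1.65232203e+00, -3.05945989e-05,
        1.13910351e+00, -8.46078639e-02]), 'dq': array([ 0.00026412, -0.00094731, -0.00191651,  0.0016394 , -0.00078176,
        0.00092272]), 'tau': array([-1.03280354e-04, -4.98030961e+01, -2.85704845e+01,  7.00179418e-02,
        2.38824554e-02, -7.10002723e-05]), 'position': array([ 0.22610719, -0.50107852,  0.24316439]), 'eef_rot': array([-3.02455701e-04,  8.40016397e-01, -5.42560771e-01, -4.13956239e-04]), 'wrist_force': array([-0.73478467, -0.32470877,  0.48360754]), 'ft_torque': array([ 0.02078368, -0.01358995,  0.0345231 ]), 'grip_width': 0.09308241974054204}
```

View pics/top0.png

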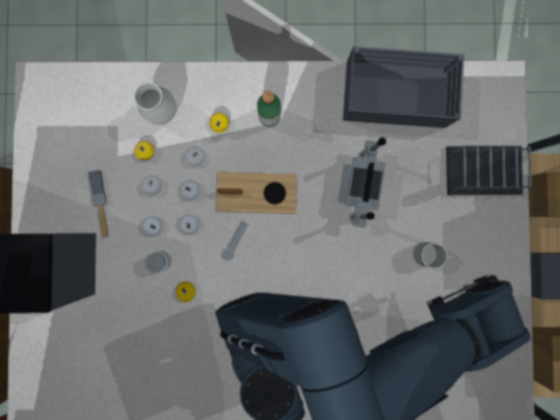

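View pics/scene0.png

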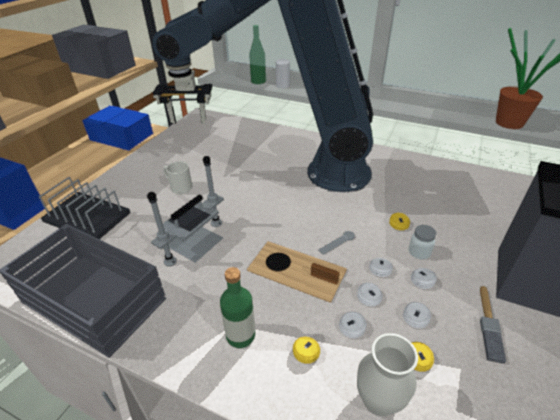

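Five silver cans at top-image pixels (194,156), (150,185), (189,190), (152,225) and (188,224). The yellow ones at (219,122), (144,150) and (185,291) don't match "silver crushed can", so they're excluded. The tray is at (257,192) with its pad at (275,193), and the press is at (367,182). Next I'll get coordinates and then an enlarged crop.

```bash
python3 - <<'E'
from h import *
W=world('top0')
for n,(u,v) in dict(c1=(194,156),c2=(150,185),c3=(189,190),c4=(152,225),c5=(188,224),pad=(275,193),grip=(230,191),knobA=(381,142),knobB=(371,215),bar=(369,182),table=(300,250),bottle=(268,97),jar=(157,261),mug=(428,254)).items():
    print(n,np.round(np.median(W[v-1:v+2,u-1:u+2].reshape(-1,3),0),4))
d=load('top0')['d']; print(np.round(d[245:255,300:305],4))
crop('top0',130,130,400,260,'c0',3)
E
```

```text
c1 [0.6458 0.2455 0.0282]
c2 [0.5517 0.3873 0.031 ]
c3 [0.5357 0.2611 0.0275]
c4 [0.4229 0.3787 0.0307]
c5 [0.426  0.2637 0.0277]
pad [ 0.5264 -0.0167  0.0127]
grip [0.5305 0.1262 0.0525]
knobA [ 0.6482 -0.3077  0.2582]
knobB [ 0.4485 -0.2779  0.2615]
bar [ 0.5484 -0.2957  0.1504]
table [ 3.405e-01 -9.810e-02  1.000e-04]
bottle [0.7792 0.0014 0.2366]
jar [0.3118 0.3469 0.0858]
mug [ 0.3269 -0.5146  0.0058]
[[1.4959 1.5021 1.5027 1.4907 1.501 ]
 [1.4967 1.495  1.5006 0.     1.4923]
 [1.501  1.4922 1.5004 1.4932 1.4972]
 [1.4982 1.4914 1.4977 1.4971 1.4983]
 [1.4968 1.5028 1.4967 1.4841 1.4974]
 [1.4954 1.4965 1.4954 1.4936 1.498 ]
 [1.4916 1.4923 1.4929 1.5025 1.4972]
 [1.4948 1.4976 1.4975 1.4926 1.4956]
 [1.4952 1.4954 1.4976 1.4936 1.4935]
 [1.4945 1.4956 1.4939 1.4957 1.4951]]
```

View pics/c0.png

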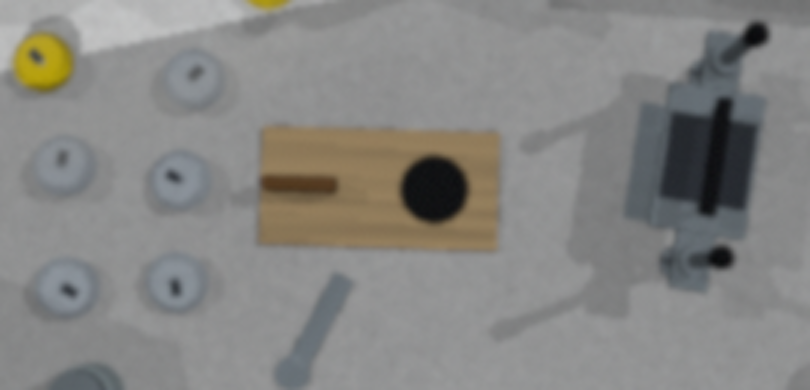

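```bash
cat >> h.py <<'E'
from scipy.spatial.transform import Rotation as Rn
def pose():
    o=get_obs(); q=o['eef_rot']; return o['position'],Rn.from_quat([q[1],q[2],q[3],q[0]])
def target(yaw,tilt=0):
    "tool down, tool x at world yaw (deg), then turned by tilt deg about tool x"
    return Rn.from_euler('z',yaw,degrees=True)*Rn.from_euler('x',180+tilt,degrees=True)
def rows(segs,P=None,step=.055,ang=9.5,n=None):
    "segs: list of (pos,yaw,tilt[,n]); prints rows shift(m)/turn(deg) in tool axes"
    p,R=pose() if P is None else P
    for s in segs:
        p2=np.array(s[0],float); R2=target(s[1],s[2]); rv=(R.inv()*R2).as_rotvec(degrees=True)
        k=s[3] if len(s)>3 else int(max(1,np.ceil(np.linalg.norm(p2-p)/step),np.ceil(np.linalg.norm(rv)/ang)))
        rr=Rn.from_rotvec(rv/k,degrees=True)
        d=(p2-p)/k; Rc=R
        # per-row shift along tool axes as they stand at row start
        L=[]
        for i in range(k):
            L.append(np.r_[Rc.inv().apply(d),rv/k]); Rc=Rc*rr
        print(k,'rows:'); 
        for l in ([L[0]] if np.linalg.norm(rv)<.3 or np.linalg.norm(d)<1e-4 else L): print('  ',[round(float(x),4) for x in l[:3]],[round(float(x),2) for x in l[3:]])
        p,R=p2,R2
E
python3 - <<'E'
from h import *
P=camera_params('wrist'); p,R=pose(); c=-P['R'].T@P['t']
print(R.inv().apply(c-p), R.inv().as_matrix()@P['R'].T, P['camera_matrix'])
rows([([.226,-.501,.45],-65.8,0),([.50,.30,.45],0,0)])
E
```

```text
[-1.49682315e-05 -7.96203573e-02 -1.41352818e-01] [[ 9.99999595e-01  7.67578651e-04 -4.70475477e-04]
 [-6.02519954e-04  9.58892765e-01  2.83768043e-01]
 [ 6.68949822e-04 -2.83767644e-01  9.58892839e-01]] [[301.16035721   0.         281.85301458]
 [  0.         301.16035721 205.15469875]
 [  0.           0.           1.        ]]
4 rows:
   [-0.0001, 0.0, -0.0517] [-0.0, 0.01, 0.02]
16 rows:
   [-0.0386, -0.0361, -0.0] [0.0, 0.0, -4.11]
   [-0.036, -0.0388, -0.0] [0.0, 0.0, -4.11]
   [-0.0331, -0.0413, -0.0] [0.0, 0.0, -4.11]
   [-0.03, -0.0436, -0.0] [0.0, 0.0, -4.11]
   [-0.0268, -0.0456, -0.0] [0.0, 0.0, -4.11]
   [-0.0235, -0.0474, -0.0] [0.0, 0.0, -4.11]
   [-0.02, -0.049, -0.0] [0.0, 0.0, -4.11]
   [-0.0165, -0.0503, -0.0] [0.0, 0.0, -4.11]
   [-0.0128, -0.0513, -0.0] [0.0, 0.0, -4.11]
   [-0.0091, -0.0521, -0.0] [0.0, 0.0, -4.11]
   [-0.0053, -0.0526, -0.0] [0.0, 0.0, -4.11]
   [-0.0015, -0.0529, -0.0] [0.0, 0.0, -4.11]
   [0.0022, -0.0529, -0.0] [0.0, 0.0, -4.11]
   [0.006, -0.0526, -0.0] [0.0, 0.0, -4.11]
   [0.0098, -0.052, -0.0] [0.0, 0.0, -4.11]
   [0.0135, -0.0512, -0.0] [0.0, 0.0, -4.11]
```

Request:
carry_out --commands '[[[-1, 0, 0, -0.0517, 0, 0, 0], [-1, 0, 0, -0.0517, 0, 0, 0], [-1, 0, 0, -0.0517, 0, 0, 0], [-1, -0.0386, -0.0361, 0, 0, 0, -4.11], [-1, -0.036, -0.0388, 0, 0, 0, -4.11], [-1, -0.0331, -0.0413, 0, 0, 0, -4.11], [-1, -0.03, -0.0436, 0, 0, 0, -4.11], [-1, -0.0268, -0.0456, 0, 0, 0, -4.11]]]'

```text
time: 1.1
position: [0.3116, -0.2492, 0.3986]
eef_rot: [-0.0, 0.924, -0.383, -0.0]
wrist_force: [0.4, 0.4, 0.4]
grip_width: 0.093
```

Request:
carry_out --commands '[[[-1, -0.0235, -0.0474, 0, 0, 0, -4.11], [-1, -0.02, -0.049, 0, 0, 0, -4.11], [-1, -0.0165, -0.0503, 0, 0, 0, -4.11], [-1, -0.0128, -0.0513, 0, 0, 0, -4.11], [-1, -0.0091, -0.0521, 0, 0, 0, -4.11], [-1, -0.0053, -0.0526, 0, 0, 0, -4.11], [-1, -0.0015, -0.0529, 0, 0, 0, -4.11], [-1, 0.0022, -0.0529, 0, 0, 0, -4.11]]]'

```text
time: 2.1
position: [0.4482, 0.1515, 0.3986]
eef_rot: [0.0, 0.994, -0.106, -0.0]
wrist_force: [0.4, -0.8, 0.1]
grip_width: 0.0928
```

```bash
python3 - <<'E'
from h import *
o=get_obs(); p,R=pose(); print(o['time'],p,R.as_matrix()[:,0],o['joint_positions'])
rows([([.53,.30,.24],0,0)])
E
```

```text
2.1 [0.4482084  0.15153245 0.39855734] [ 9.77648399e-01 -2.10246480e-01 -1.62477084e-04] [ 2.27640337e-01  8.46331677e-02  1.60691752e+00 -1.12598063e-04
  1.45027405e+00  4.39480943e-01]
5 rows:
   [0.0098, -0.0325, 0.0317] [0.0, 0.0, -2.43]
   [0.0111, -0.032, 0.0317] [0.0, 0.0, -2.43]
   [0.0125, -0.0315, 0.0317] [0.0, 0.0, -2.43]
   [0.0138, -0.031, 0.0317] [0.0, 0.0, -2.43]
   [0.0151, -0.0304, 0.0317] [0.0, 0.0, -2.43]
```

Tracking is good.

Request:
carry_out --commands '[[[-1, 0.0098, -0.0325, 0.0317, 0, 0, -2.43], [-1, 0.0111, -0.032, 0.0317, 0, 0, -2.43], [-1, 0.0125, -0.0315, 0.0317, 0, 0, -2.43], [-1, 0.0138, -0.031, 0.0317, 0, 0, -2.43], [-1, 0.0151, -0.0304, 0.0317, 0, 0, -2.43], [-1, 0, 0, 0, 0, 0, 0]]]'

```text
time: 2.85
position: [0.5296, 0.2988, 0.2369]
eef_rot: [0.001, 1.0, -0.0, -0.002]
wrist_force: [-0.2, -0.7, 0.1]
grip_width: 0.0931
```

```bash
python3 - <<'E'
from h import *
print(pose()[0])
P=camera_params('wrist'); D=[]
for i in range(8):
    im,d=camera('wrist'); D.append(np.where(d>0,d,np.nan))
d=np.nanmedian(D,0); d[np.isnan(d)]=0
np.savez('w0.npz',im=im,d=d,K=P['camera_matrix'],R=P['R'],t=P['t'])
cv2.imwrite('pics/w0.png',im[:,:,::-1])
print(np.nanstd(D,0)[200:204,280:284])
E
```

```text
[0.52959256 0.29880213 0.23693793]
[[0.00159464 0.00171323 0.00160445 0.00156356]
 [0.00151297 0.0015483  0.00178673 0.00154386]
 [0.00194696 0.0018062  0.00175867 0.00199947]
 [0.00155308 0.00188986 0.00172382 0.00183135]]
```

View pics/w0.png

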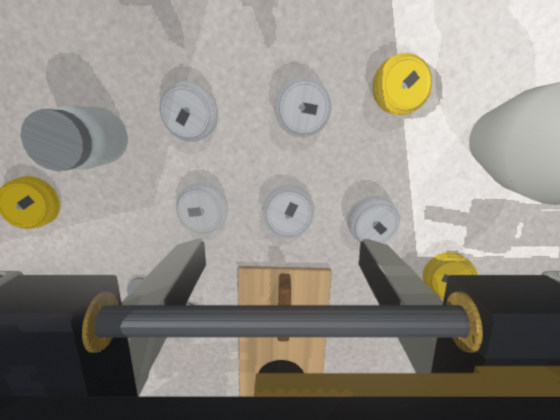

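All five cans are here, at wrist pixels (188,112), (303,107), (202,211), (290,212) and (375,222), so image right is world +x and up is +y. The marks on the lids are clear. I'll fit the lid planes next.

```bash
cat >> h.py <<'E'
def fitcan(tag,px,r=.10,zlo=.012,zhi=.05,z0=0.0):
    "lid disc: iterate plane + centroid. returns centre(x,y,z mid), slope deg, azimuth(deg) of uphill, n"
    W=world(tag).reshape(-1,3); D=load(tag)['d'].reshape(-1); im=load(tag)['im'].reshape(-1,3)
    c=world(tag)[px[1]-3:px[1]+4,px[0]-3:px[0]+4].reshape(-1,3); c=np.nanmedian(c,0)[:2]
    ok=(D>0)&(W[:,2]>z0+zlo)&(W[:,2]<z0+zhi)
    for i in range(12):
        m=ok&(np.hypot(*(W[:,:2]-c).T)<.021)
        X=W[m]; A=np.c_[X[:,:2]-c,np.ones(len(X))]; s=np.linalg.lstsq(A,X[:,2],rcond=None)[0]
        for _ in range(3):
            e=X[:,2]-A@s; g=np.abs(e)<.004; s=np.linalg.lstsq(A[g],X[g,2],rcond=None)[0]
        q=ok&(np.hypot(*(W[:,:2]-c).T)<.034)
        e=W[:,2]-np.c_[W[:,:2]-c,np.ones(len(W))]@s
        q&=np.abs(e)<.0025
        # centroid weighted by ground area
        c=np.average(W[q,:2],axis=0)
    return np.r_[c,s[2]],np.degrees(np.arctan(np.hypot(s[0],s[1]))),np.degrees(np.arctan2(s[1],s[0])),q.sum()
E
python3 - <<'E'
from h import *
W=world('w0'); print('table z',np.median(W[150:175,235:260,2]),np.median(W[20:60,230:260,2]))
for n,px in dict(A=(375,222),B=(290,212),C=(202,211),D=(303,107),E=(188,112)).items():
    c,s,a,k=fitcan('w0',px); print(n,np.round(c,4),'slope %.1f az %.0f n %d'%(s,a,k))
crop('w0',150,70,420,260,'c1',3)
E
```

```text
table z -0.0033122289139335902 -0.003597045108183436
A [0.6465 0.2501 0.0235] slope 8.4 az 141 n 1419
B [0.5368 0.262  0.0226] slope 7.9 az -119 n 1719
C [0.4272 0.2659 0.0226] slope 7.0 az 6 n 1603
D [0.5527 0.3875 0.0254] slope 6.8 az 172 n 2257
E [0.4212 0.3831 0.0254] slope 8.0 az 58 n 2192
```

View pics/c1.png

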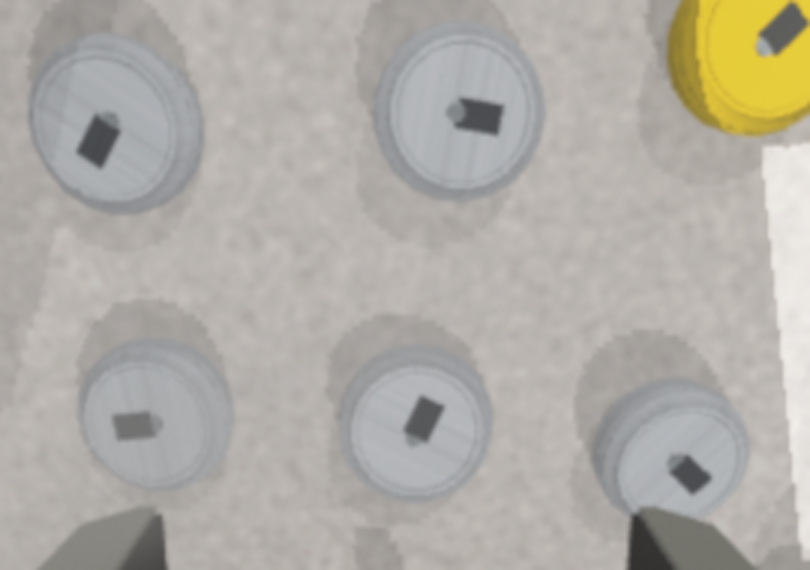

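```bash
python3 - <<'E'
from h import *
W=world('w0');d=load('w0')['d']
for n,px in dict(A=(375,222),B=(290,212),C=(202,211),D=(303,107),E=(188,112)).items():
    c,s,a,k=fitcan('w0',px); r=np.hypot(W[...,0]-c[0],W[...,1]-c[1]); m=(d>0)&(r>.042)&(r<.06)&(abs(W[...,2]+.003)<.006)
    X=W[m]; A=np.c_[X[:,:2]-c[:2],np.ones(len(X))]; t=np.linalg.lstsq(A,X[:,2],rcond=None)[0]
    # refit slope relative to table
    m=(r<.022); Y=W[m]; B=np.c_[Y[:,:2]-c[:2],np.ones(len(Y))]; z=Y[:,2]-B@t
    q=np.linalg.lstsq(B,z,rcond=None)[0]
    for _ in range(5):
        g=abs(z-B@q)<.003; q=np.linalg.lstsq(B[g],z[g],rcond=None)[0]
    print(n,'table',t.round(4),'h %.4f slope %.2f az %.0f'%(q[2],np.degrees(np.arctan(np.hypot(*q[:2]))),np.degrees(np.arctan2(q[1],q[0]))))
E
```

```text
A table [-0.0058 -0.0021 -0.0042] h 0.0276 slope 8.53 az 138
B table [-0.0058 -0.0019 -0.0035] h 0.0261 slope 7.77 az -117
C table [-0.0059 -0.0015 -0.0029] h 0.0254 slope 7.47 az 7
D table [-0.0061 -0.0019 -0.0039] h 0.0293 slope 6.55 az 171
E table [-0.0059 -0.0017 -0.0031] h 0.0285 slope 8.38 az 56
```

```bash
python3 - <<'E'
from h import *
print(pose()[0],pose()[1].as_matrix().round(4))
rows([([.5527,.3875,.09],81,0,8)],ang=10.2)
E
```

```text
[0.53044149 0.29761601 0.24118251] [[ 1.0e+00 -3.1e-03  1.2e-03]
 [-3.1e-03 -1.0e+00  6.0e-04]
 [ 1.2e-03 -6.0e-04 -1.0e+00]]
8 rows:
   [0.0027, -0.0112, 0.0189] [0.0, -0.01, -10.15]
   [0.0047, -0.0106, 0.0189] [0.0, -0.01, -10.15]
   [0.0065, -0.0096, 0.0189] [0.0, -0.01, -10.15]
   [0.008, -0.0083, 0.0189] [0.0, -0.01, -10.15]
   [0.0094, -0.0067, 0.0189] [0.0, -0.01, -10.15]
   [0.0104, -0.005, 0.0189] [0.0, -0.01, -10.15]
   [0.0112, -0.0031, 0.0189] [0.0, -0.01, -10.15]
   [0.0115, -0.0011, 0.0189] [0.0, -0.01, -10.15]
```

Request:
carry_out --commands '[[[-1, 0.0027, -0.0112, 0.0189, 0, 0, -10.15], [-1, 0.0047, -0.0106, 0.0189, 0, 0, -10.15], [-1, 0.0065, -0.0096, 0.0189, 0, 0, -10.15], [-1, 0.008, -0.0083, 0.0189, 0, 0, -10.15], [-1, 0.0094, -0.0067, 0.0189, 0, 0, -10.15], [-1, 0.0104, -0.005, 0.0189, 0, 0, -10.15], [-1, 0.0112, -0.0031, 0.0189, 0, 0, -10.15], [-1, 0.0115, -0.0011, 0.0189, 0, 0, -10.15]]]'

```text
time: 4.25
position: [0.5527, 0.388, 0.089]
eef_rot: [0.0, 0.758, 0.652, 0.0]
wrist_force: [-0.1, 0.9, -0.6]
grip_width: 0.093
```

Request:
carry_out --commands '[[[-1, 0, 0, 0, 0, 0, 0], [-1, 0, 0, 0, 0, 0, 0], [-1, 0, 0, 0, 0, 0, 0]]]'

```text
time: 4.62
position: [0.5528, 0.3876, 0.0902]
eef_rot: [0.0, 0.761, 0.649, 0.001]
wrist_force: [0.2, 0.3, 0.6]
grip_width: 0.093
```

```bash
python3 - <<'E'
from h import *
p,R=pose(); print(p,R.as_matrix().round(4)[:,0])
im,d=snap('wrist','w1')
c,s,a,k=fitcan('w1',tuple(int(x) for x in proj('w1',np.array([.5535,.3865,.03]))))
print(proj('w1',np.array([.5535,.3865,.03])),c,s,a,k)
rows([([.5535,.3865,.028],81,0,4)])
E
```

```text
[0.55277779 0.38762117 0.09018341] [1.579e-01 9.874e-01 9.000e-04]
[279.75026818 231.79078802] [0.55367046 0.38659866 0.02987476] 6.336989092147596 170.322092812678 4596
4 rows:
   [-0.0003, 0.0002, 0.0155] [0.01, -0.01, -0.01]
```

Request:
carry_out --commands '[[[-1, -0.0003, 0.0002, 0.0155, 0, 0, 0], [-1, -0.0003, 0.0002, 0.0155, 0, 0, 0], [-1, -0.0003, 0.0002, 0.0155, 0, 0, 0], [-1, -0.0003, 0.0002, 0.0155, 0, 0, 0], [-1, 0, 0, 0, 0, 0, 0], [-1, 0, 0, 0, 0, 0, 0], [1, 0, 0, 0, 0, 0, 0], [1, 0, 0, 0, 0, 0, 0]]]'

```text
time: 5.68
position: [0.553, 0.3865, 0.027]
eef_rot: [-0.0, 0.76, 0.65, -0.0]
wrist_force: [0.6, 0.4, -0.7]
grip_width: 0.0775
```

Request:
carry_out --commands '[[[1, 0, 0, 0, 0, 0, 0], [1, 0, 0, 0, 0, 0, 0], [1, 0, 0, 0, 0, 0, 0], [1, 0, 0, 0, 0, 0, 0]]]'

```text
time: 6.18
position: [0.553, 0.3865, 0.027]
eef_rot: [-0.0, 0.76, 0.65, -0.0]
wrist_force: [0.4, 0.6, 0.3]
grip_width: 0.0651
```

```bash
python3 - <<'E'
from h import *
p,R=pose(); print(p,R.as_matrix().round(4)[:,0],get_obs()['grip_width'])
rows([([p[0],p[1],.09],81,0,2),([.527,-.016,.12],90,0,8)],step=.06)
E
```

```text
[0.55297237 0.38651135 0.02702918] [ 0.1553  0.9879 -0.    ] 0.06505680806563263
2 rows:
   [-0.0, -0.0, -0.0315] [-0.0, 0.0, 0.03]
8 rows:
   [-0.0502, 0.0047, -0.0037] [0.0, 0.0, -1.12]
   [-0.0503, 0.0037, -0.0037] [0.0, 0.0, -1.12]
   [-0.0503, 0.0027, -0.0037] [0.0, 0.0, -1.12]
   [-0.0504, 0.0017, -0.0037] [0.0, 0.0, -1.12]
   [-0.0504, 0.0007, -0.0037] [0.0, 0.0, -1.12]
   [-0.0504, -0.0003, -0.0037] [0.0, 0.0, -1.12]
   [-0.0504, -0.0013, -0.0037] [0.0, 0.0, -1.12]
   [-0.0504, -0.0023, -0.0038] [0.0, 0.0, -1.12]
```

Request:
carry_out --commands '[[[1, 0, 0, -0.0315, 0, 0, 0], [1, 0, 0, -0.0315, 0, 0, 0], [1, -0.0502, 0.0047, -0.0037, 0, 0, -1.12], [1, -0.0503, 0.0037, -0.0037, 0, 0, -1.12], [1, -0.0503, 0.0027, -0.0037, 0, 0, -1.12], [1, -0.0504, 0.0017, -0.0037, 0, 0, -1.12], [1, -0.0504, 0.0007, -0.0037, 0, 0, -1.12], [1, -0.0504, -0.0003, -0.0037, 0, 0, -1.12]]]'

```text
time: 7.18
position: [0.5336, 0.0831, 0.1125]
eef_rot: [0.0, 0.72, 0.694, 0.0]
wrist_force: [1.4, -0.6, 0.0]
grip_width: 0.0655
```

Request:
carry_out --commands '[[[1, 0, 0, 0, 0, 0, -1.12], [1, 0, 0, 0, 0, 0, -1.12], [1, 0, 0, 0, 0, 0, 0], [1, 0, 0, 0, 0, 0, 0]]]'

```text
time: 7.68
position: [0.5338, 0.0855, 0.1121]
eef_rot: [-0.0, 0.707, 0.708, -0.0]
wrist_force: [-0.6, 0.3, -0.5]
grip_width: 0.0654
```

```bash
python3 - <<'E'
from h import *
print(pose()[0],get_obs()['grip_width']); snap('wrist','w2'); snap('top','t2')
print(proj('w2',np.array([[.527,-.016,.01],[.53,.126,.051]])))
E
```

```text
[0.5337708  0.08551882 0.11210733] 0.06543197420384077
[[160.84955516 204.81763724]
 [337.89598389 225.37251768]]
```

View pics/w2.png

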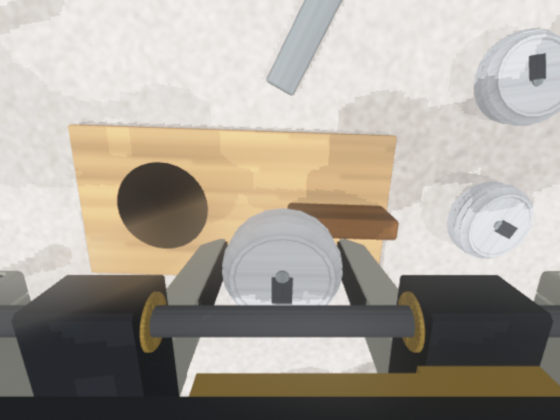

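The pad is visible at (163,205), the board's far edge runs from (70,125) to (396,136), and the can is held centred. Next I'll compute the pad and tray pose.

```bash
cat >> h.py <<'E'
def ground(tag,px,z):
    s=load(tag); r=s['R'].T@np.linalg.inv(s['K'])@np.array([px[0],px[1],1.]); c=-s['R'].T@s['t']; return c+r*(z-c[2])/r[2]
E
python3 - <<'E'
from h import *
im=load('w2')['im'].astype(int); m=np.zeros(im.shape[:2],np.uint8); m[140:265,95:215]=(im[140:265,95:215].sum(2)<230)
n,l,st,ce=cv2.connectedComponentsWithStats(m); i=1+np.argmax(st[1:,4]); c=max(cv2.findContours((l==i).astype(np.uint8),0,1)[0],key=len)
e=cv2.fitEllipse(c); print(st[i],e, 'pad',ground('w2',e[0],.01))
a,b=ground('w2',(72,125.5),.01),ground('w2',(396,136),.01); print(a,b,np.degrees(np.arctan2((b-a)[0],(b-a)[1])),np.linalg.norm(b-a))
p=ground('w2',e[0],.01)
rows([([p[0],p[1],.09],90,0),([p[0],p[1],.038],90,0)])
E
```

```text
[ 118  163   85   58 3407] ((155.1384735107422, 190.35797119140625), (51.49235534667969, 86.26439666748047), 74.93006896972656) pad [ 0.51448718 -0.01934463  0.01      ]
[ 0.46250407 -0.07820633  0.01      ] [0.4700008  0.17594428 0.01      ] 1.6895745177203658 0.2542611477730929
2 rows:
   [-0.0523, -0.0097, 0.0111] [-0.01, -0.0, 0.03]
1 rows:
   [0.0, -0.0, 0.052] [0.0, 0.0, 0.0]
```

```bash
python3 - <<'E'
from h import *
im=load('w2')['im']; hsv=cv2.cvtColor(im,cv2.COLOR_RGB2HSV)[150:262,100:222]
m=(im[150:262,100:222,0]<140).astype(np.uint8)
n,l,st,ce=cv2.connectedComponentsWithStats(m); i=1+np.argmax(st[1:,4]); c=max(cv2.findContours((l==i).astype(np.uint8),0,1)[0],key=len)
e=cv2.fitEllipse(c); print(st[i],e); 
for k in ((e[0][0]+100,e[0][1]+150),(163,205.5)): print(ground('w2',k,.01))
p=np.array([.527,-.0145,0])
rows([([p[0],p[1],.09],90,0),([p[0],p[1],.038],90,0)])
E
```

```text
[  17   12   90   86 6017] ((61.89867401123047, 54.72712707519531), (81.45345306396484, 92.12413787841797), 122.923583984375)
[ 0.52691884 -0.01510763  0.01      ]
[ 0.52759627 -0.01425462  0.01      ]
2 rows:
   [-0.0499, -0.0034, 0.0111] [-0.01, -0.0, 0.03]
1 rows:
   [0.0, -0.0, 0.052] [0.0, 0.0, 0.0]
```

Request:
carry_out --commands '[[[1, -0.0499, -0.0032, 0.011, 0, 0, 0], [1, -0.0499, -0.0032, 0.011, 0, 0, 0], [1, 0, 0, 0, 0, 0, 0], [1, 0, 0, 0.018, 0, 0, 0], [1, 0, 0, 0.018, 0, 0, 0], [1, 0, 0, 0.016, 0, 0, 0], [1, 0, 0, 0, 0, 0, 0], [1, 0, 0, 0, 0, 0, 0]]]'

```text
time: 8.78
position: [0.5274, -0.0149, 0.0379]
eef_rot: [-0.0, 0.707, 0.707, -0.0]
wrist_force: [-0.9, 0.2, 0.2]
grip_width: 0.0653
```

Request:
carry_out --commands '[[[1, 0, 0, 0, 0, 0, 0]]]'

```text
time: 8.9
position: [0.5276, -0.0151, 0.0384]
eef_rot: [0.0, 0.707, 0.707, 0.0]
wrist_force: [-0.5, -1.2, -0.3]
grip_width: 0.0655
```

Request:
carry_out --commands '[[[1, 0, 0, 0.001, 0, 0, 0], [1, 0, 0, 0, 0, 0, 0], [-1, 0, 0, 0, 0, 0, 0], [-1, 0, 0, 0, 0, 0, 0], [-1, 0, 0, 0, 0, 0, 0], [-1, 0, 0, 0, 0, 0, 0], [-1, 0, 0, -0.04, 0, 0, 0], [-1, 0, 0, -0.045, 0, 0, 0]]]'

```text
time: 9.9
position: [0.527, -0.0151, 0.1228]
eef_rot: [-0.001, 0.707, 0.707, -0.001]
wrist_force: [0.8, -1.1, 0.3]
grip_width: 0.0934
```

```bash
python3 - <<'E'
from h import *
p,R=pose(); print(p,get_obs()['grip_width'])
rows([([.6473,.2491,.095],48,0,6)],P=(np.array([.5275,-.015,.1225]),target(90)))
E
```

```text
[ 0.5269723  -0.01510547  0.12280768] 0.09335015914302765
6 rows:
   [0.044, 0.02, 0.0046] [-0.0, -0.0, 7.0]
   [0.0461, 0.0145, 0.0046] [-0.0, -0.0, 7.0]
   [0.0475, 0.0087, 0.0046] [-0.0, -0.0, 7.0]
   [0.0482, 0.0029, 0.0046] [-0.0, -0.0, 7.0]
   [0.0482, -0.003, 0.0046] [-0.0, -0.0, 7.0]
   [0.0475, -0.0089, 0.0046] [-0.0, -0.0, 7.0]
```

Request:
carry_out --commands '[[[-1, 0.044, 0.02, 0.0046, 0, 0, 7], [-1, 0.0461, 0.0145, 0.0046, 0, 0, 7], [-1, 0.0475, 0.0087, 0.0046, 0, 0, 7], [-1, 0.0482, 0.0029, 0.0046, 0, 0, 7], [-1, 0.0482, -0.003, 0.0046, 0, 0, 7], [-1, 0.0475, -0.0089, 0.0046, 0, 0, 7], [-1, 0, 0, 0, 0, 0, 0], [-1, 0, 0, 0, 0, 0, 0]]]'

```text
time: 10.9
position: [0.6468, 0.2483, 0.0943]
eef_rot: [0.0, 0.913, 0.407, -0.0]
wrist_force: [-0.5, -0.6, -0.2]
grip_width: 0.093
```

```bash
cat >> h.py <<'E'
def look(tag,guess,z0=0.):
    "fresh wrist view; fit can near guess; "
    snap('wrist',tag); q=proj(tag,np.array([guess[0],guess[1],z0+.028])); print('px',q.round())
    c,s,a,k=fitcan(tag,tuple(int(x) for x in q),z0=z0); print('can',c.round(4),'slope %.1f az %.0f n %d'%(s,a,k)); return c,s,a
E
python3 - <<'E'
from h import *
p,R=pose(); print(p)
c,s,a=look('w3',(.6473,.2491))
rows([([c[0],c[1],.028],48,0,4)])
im,d=snap('top','t3'); fc=fitcan('t3',tuple(int(x) for x in proj('t3',np.array([.5275,-.015,.04]))),z0=.01); print('D',fc)
E
```

```text
[0.64679357 0.24833252 0.09429248]
px [282. 228.]
can [0.6478 0.2474 0.028 ] slope 8.3 az 136 n 4307
4 rows:
   [0.0001, 0.0003, 0.0166] [-0.0, 0.01, 0.01]
D (array([ 0.52821135, -0.01370542,  0.04099689]), np.float64(7.943044634717543), np.float64(-148.32133293006223), np.int64(157))
```

Request:
carry_out --commands '[[[-1, 0.0001, 0.0003, 0.0166, 0, 0, 0], [-1, 0.0001, 0.0003, 0.0166, 0, 0, 0], [-1, 0.0001, 0.0003, 0.0166, 0, 0, 0], [-1, 0.0001, 0.0003, 0.0166, 0, 0, 0], [-1, 0, 0, 0, 0, 0, 0], [1, 0, 0, 0, 0, 0, 0], [1, 0, 0, 0, 0, 0, 0], [1, 0, 0, 0, 0, 0, 0]]]'

```text
time: 12.0
position: [0.6484, 0.2483, 0.0284]
eef_rot: [0.0, 0.913, 0.407, 0.0]
wrist_force: [-0.0, 0.3, 0.7]
grip_width: 0.0676
```

Request:
carry_out --commands '[[[1, 0, 0, 0, 0, 0, 0], [1, 0, 0, 0, 0, 0, 0], [1, 0, 0, 0, 0, 0, 0]]]'

```text
time: 12.38
position: [0.6484, 0.2484, 0.0284]
eef_rot: [-0.0, 0.913, 0.407, 0.0]
wrist_force: [-1.3, 0.3, 1.6]
grip_width: 0.0655
```

```bash
python3 - <<'E'
from h import *
p,R=pose(); print(p,get_obs()['grip_width'])
rows([([p[0],p[1],.09],48,0,2),([.5275,-.015,.125],-88,-7,14)])
E
```

```text
[0.64837623 0.24835008 0.02835319] 0.06549294376555553
2 rows:
   [0.0, 0.0, -0.0308] [0.0, -0.0, 0.01]
14 rows:
   [-0.0198, 0.0062, -0.0025] [-0.24, -0.59, 9.7]
   [-0.0185, 0.0094, -0.0023] [-0.24, -0.59, 9.7]
   [-0.0166, 0.0124, -0.002] [-0.24, -0.59, 9.7]
   [-0.0143, 0.015, -0.0018] [-0.24, -0.59, 9.7]
   [-0.0116, 0.0172, -0.0016] [-0.24, -0.59, 9.7]
   [-0.0085, 0.019, -0.0014] [-0.24, -0.59, 9.7]
   [-0.0052, 0.0201, -0.0013] [-0.24, -0.59, 9.7]
   [-0.0018, 0.0207, -0.0012] [-0.24, -0.59, 9.7]
   [0.0017, 0.0207, -0.0011] [-0.24, -0.59, 9.7]
   [0.0052, 0.0202, -0.001] [-0.24, -0.59, 9.7]
   [0.0085, 0.019, -0.001] [-0.24, -0.59, 9.7]
   [0.0116, 0.0173, -0.001] [-0.24, -0.59, 9.7]
   [0.0143, 0.0151, -0.0011] [-0.24, -0.59, 9.7]
   [0.0166, 0.0125, -0.0012] [-0.24, -0.59, 9.7]
```

Request:
carry_out --commands '[[[1, 0, 0, -0.031, 0, 0, 0], [1, 0, 0, -0.031, 0, 0, 0], [1, -0.0198, 0.0062, -0.0025, -0.24, -0.59, 9.7], [1, -0.0185, 0.0094, -0.0023, -0.24, -0.59, 9.7], [1, -0.0166, 0.0124, -0.002, -0.24, -0.59, 9.7], [1, -0.0143, 0.015, -0.0018, -0.24, -0.59, 9.7], [1, -0.0116, 0.0172, -0.0016, -0.24, -0.59, 9.7], [1, -0.0085, 0.019, -0.0014, -0.24, -0.59, 9.7]]]'

```text
time: 13.38
position: [0.5962, 0.1349, 0.1052]
eef_rot: [0.023, 0.995, -0.092, -0.022]
wrist_force: [-0.4, 0.7, -0.6]
grip_width: 0.0654
```

Request:
carry_out --commands '[[[1, -0.0052, 0.0201, -0.0013, -0.24, -0.59, 9.7], [1, -0.0018, 0.0207, -0.0012, -0.24, -0.59, 9.7], [1, 0.0017, 0.0207, -0.0011, -0.24, -0.59, 9.7], [1, 0.0052, 0.0202, -0.001, -0.24, -0.59, 9.7], [1, 0.0085, 0.019, -0.001, -0.24, -0.59, 9.7], [1, 0.0116, 0.0173, -0.001, -0.24, -0.59, 9.7], [1, 0.0143, 0.0151, -0.0011, -0.24, -0.59, 9.7], [1, 0.0166, 0.0125, -0.0012, -0.24, -0.59, 9.7]]]'

```text
time: 14.38
position: [0.5273, -0.0155, 0.1251]
eef_rot: [0.044, 0.716, -0.695, -0.042]
wrist_force: [-0.2, -0.4, -1.0]
grip_width: 0.0653
```

Request:
carry_out --commands '[[[1, 0, 0, 0, 0, 0, 0], [1, 0, 0, 0, 0, 0, 0]]]'

```text
time: 14.62
position: [0.5278, -0.0145, 0.125]
eef_rot: [0.044, 0.719, -0.692, -0.042]
wrist_force: [0.7, 0.3, -0.2]
grip_width: 0.0651
```

```bash
cat >> h.py <<'E'
def place(pad,z0,h,t,yaw,off=.028,clr=.001):
    "TCP pos to hold a can (underside off below TCP along axis) on a surface whose middle height at pad is z0; t=lean deg of normal toward +x; can mid over pad"
    n=np.array([np.sin(np.radians(t)),0,np.cos(np.radians(t))])
    u=np.array([pad[0],pad[1],0])-n*np.array([1,1,0])*h/2
    u[2]=z0+clr-np.tan(np.radians(t))*(u[0]-pad[0])
    return u+n*off
E
python3 - <<'E'
from h import *
p,R=pose(); print(p,R.as_matrix().round(3),get_obs()['grip_width'])
q=place((.5275,-.015),.040,.028,7,-88); print(q)
rows([([q[0],q[1],p[2]],-88,-7,1),(q,-88,-7,3)])
snap('top','t4'); snap('scene','s4')
E
```

```text
[ 0.52783807 -0.01454313  0.12504241] [[ 0.038 -0.992 -0.121]
 [-0.999 -0.038 -0.005]
 [-0.     0.121 -0.993]] 0.06505709493862348
[ 0.52920617 -0.015       0.06900078]
1 rows:
   [0.0005, -0.0013, -0.0002] [-0.05, -0.02, 0.18]
3 rows:
   [0.0, -0.0023, 0.0185] [0.0, 0.0, 0.0]
```

Request:
carry_out --commands '[[[1, 0.0005, -0.0013, 0, 0, 0, 0], [1, 0, -0.0023, 0.0185, 0, 0, 0], [1, 0, -0.0023, 0.0185, 0, 0, 0], [1, 0, -0.0023, 0.0175, 0, 0, 0], [1, 0, 0, 0, 0, 0, 0], [1, 0, 0, 0, 0, 0, 0], [1, 0, 0, 0.001, 0, 0, 0], [1, 0, 0, 0, 0, 0, 0]]]'

```text
time: 15.72
position: [0.5292, -0.0154, 0.0693]
eef_rot: [0.044, 0.718, -0.693, -0.042]
wrist_force: [0.3, -0.2, -0.7]
grip_width: 0.0658
```

Request:
carry_out --commands '[[[1, 0, 0, 0, 0, 0, 0], [1, 0, 0, 0, 0, 0, 0]]]'

```text
time: 15.98
position: [0.5291, -0.0154, 0.0691]
eef_rot: [0.044, 0.718, -0.693, -0.042]
wrist_force: [0.4, -0.2, -0.9]
grip_width: 0.0654
```

Request:
carry_out --commands '[[[1, 0, 0, 0.0005, 0, 0, 0], [-1, 0, 0, 0, 0, 0, 0], [-1, 0, 0, 0, 0, 0, 0], [-1, 0, 0, 0, 0, 0, 0], [-1, 0, 0, 0, 0, 0, 0], [-1, 0, 0, -0.04, 0, 0, 0], [-1, 0, 0, -0.045, 0, 0, 0], [-1, 0, 0, 0, 0, 0, 0]]]'

```text
time: 16.98
position: [0.5411, -0.0151, 0.1558]
eef_rot: [0.042, 0.718, -0.693, -0.04]
wrist_force: [0.4, 0.2, -0.9]
grip_width: 0.0927
```

```bash
python3 - <<'E'
from h import *
p,R=pose(); print(p,get_obs()['grip_width'])
c,s,a=look('w5',(.5275,-.015),z0=.04)
rows([([.5376,.261,.10],-27,0,7)])
E
```

```text
[ 0.5410596  -0.01513552  0.15580268] 0.09268060377958205
px [281. 223.]
can [ 0.5291 -0.0152  0.0685] slope 1.3 az 10 n 3657
7 rows:
   [-0.0394, -0.002, 0.0075] [0.88, 0.51, -8.7]
   [-0.0388, -0.0078, 0.0072] [0.88, 0.51, -8.7]
   [-0.0372, -0.0135, 0.007] [0.88, 0.51, -8.7]
   [-0.0348, -0.0188, 0.007] [0.88, 0.51, -8.7]
   [-0.0316, -0.0238, 0.007] [0.88, 0.51, -8.7]
   [-0.0277, -0.0282, 0.0071] [0.88, 0.51, -8.7]
   [-0.0232, -0.032, 0.0074] [0.88, 0.51, -8.7]
```

View pics/w5.png

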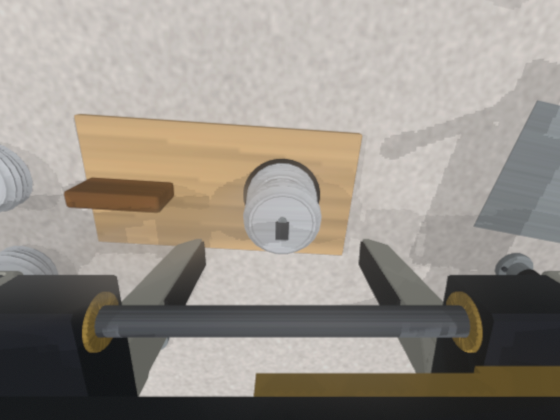

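The two cans stand on the pad, with the top lid near level (1.3° at az 10) and centred at pixel (282,217). Next is can B.

Request:
carry_out --commands '[[[-1, -0.0394, -0.002, 0.0075, 0.88, 0.51, -8.7], [-1, -0.0388, -0.0078, 0.0072, 0.88, 0.51, -8.7], [-1, -0.0372, -0.0135, 0.007, 0.88, 0.51, -8.7], [-1, -0.0348, -0.0188, 0.007, 0.88, 0.51, -8.7], [-1, -0.0316, -0.0238, 0.007, 0.88, 0.51, -8.7], [-1, -0.0277, -0.0282, 0.0071, 0.88, 0.51, -8.7], [-1, -0.0232, -0.032, 0.0074, 0.88, 0.51, -8.7], [-1, 0, 0, 0, 0, 0, 0]]]'

```text
time: 18.02
position: [0.5355, 0.2626, 0.0971]
eef_rot: [0.001, 0.973, -0.232, -0.003]
wrist_force: [0.3, -1.3, 0.2]
grip_width: 0.0928
```

Request:
carry_out --commands '[[[-1, 0, 0, 0, 0, 0, 0], [-1, 0, 0, 0, 0, 0, 0]]]'

```text
time: 18.27
position: [0.5371, 0.26, 0.0989]
eef_rot: [0.0, 0.972, -0.235, -0.002]
wrist_force: [-0.3, -0.8, 0.2]
grip_width: 0.0931
```

```bash
python3 - <<'E'
from h import *
p,R=pose(); print(p)
c,s,a=look('w6',(.5376,.261))
rows([([c[0],c[1],.028],-27,0,4)])
E
```

```text
[0.53705206 0.26004666 0.0989389 ]
px [282. 225.]
can [0.5395 0.2616 0.0265] slope 7.5 az -117 n 4633
4 rows:
   [0.0004, -0.0006, 0.0178] [0.02, 0.04, -0.03]
```

Request:
carry_out --commands '[[[-1, 0.0004, -0.0006, 0.0178, 0, 0, 0], [-1, 0.0004, -0.0006, 0.0178, 0, 0, 0], [-1, 0.0004, -0.0006, 0.0178, 0, 0, 0], [-1, 0.0004, -0.0006, 0.0175, 0, 0, 0], [-1, 0, 0, 0, 0, 0, 0], [-1, 0, 0, 0, 0, 0, 0], [1, 0, 0, 0, 0, 0, 0], [1, 0, 0, 0, 0, 0, 0]]]'

```text
time: 19.32
position: [0.5393, 0.2625, 0.0283]
eef_rot: [0.0, 0.972, -0.234, -0.001]
wrist_force: [0.3, -0.1, 0.4]
grip_width: 0.0779
```

Request:
carry_out --commands '[[[1, 0, 0, 0, 0, 0, 0], [1, 0, 0, 0, 0, 0, 0], [1, 0, 0, 0, 0, 0, 0], [1, 0, 0, 0, 0, 0, 0]]]'

```text
time: 19.82
position: [0.5393, 0.2625, 0.0283]
eef_rot: [0.0, 0.972, -0.234, -0.002]
wrist_force: [-0.4, -0.5, 2.7]
grip_width: 0.0656
```

```bash
python3 - <<'E'
from h import *
p,R=pose(); print(p,get_obs()['grip_width'])
off=p[2]
q=place((.528,-.015),.068,.027,-1.7,-90,off=off); print(q)
rows([([p[0],p[1],.125],-27,0,2),([q[0],q[1],.15],-90,1.7,7),(q,-90,1.7,3)])
E
```

```text
[0.53930224 0.26254347 0.02825713] 0.06555277249760318
[ 0.52756221 -0.015       0.09725658]
2 rows:
   [-0.0001, 0.0, -0.0484] [0.03, 0.08, -0.01]
7 rows:
   [0.0165, 0.0361, -0.0036] [0.22, 0.13, 9.0]
   [0.022, 0.033, -0.0037] [0.22, 0.13, 9.0]
   [0.0269, 0.0292, -0.0037] [0.22, 0.13, 9.0]
   [0.0311, 0.0246, -0.0038] [0.22, 0.13, 9.0]
   [0.0346, 0.0194, -0.0038] [0.22, 0.13, 9.0]
   [0.0372, 0.0138, -0.0037] [0.22, 0.13, 9.0]
   [0.0389, 0.0078, -0.0037] [0.22, 0.13, 9.0]
3 rows:
   [0.0, 0.0005, 0.0176] [0.0, 0.0, 0.0]
```

Request:
carry_out --commands '[[[1, 0, 0, -0.0484, 0, 0, 0], [1, 0, 0, -0.0484, 0, 0, 0], [1, 0.0165, 0.0361, -0.0036, 0.22, 0.13, 9], [1, 0.022, 0.033, -0.0037, 0.22, 0.13, 9], [1, 0.0269, 0.0292, -0.0037, 0.22, 0.13, 9], [1, 0.0311, 0.0246, -0.0038, 0.22, 0.13, 9], [1, 0.0346, 0.0194, -0.0038, 0.22, 0.13, 9], [1, 0.0372, 0.0138, -0.0037, 0.22, 0.13, 9]]]'

```text
time: 20.82
position: [0.5294, 0.0233, 0.1465]
eef_rot: [-0.008, 0.759, -0.651, 0.008]
wrist_force: [0.3, 0.7, -0.7]
grip_width: 0.0652
```

Request:
carry_out --commands '[[[1, 0.0389, 0.0078, -0.0037, 0.22, 0.13, 9], [1, 0, 0, 0, 0, 0, 0], [1, 0, 0, 0, 0, 0, 0], [1, 0, 0, 0, 0, 0, 0]]]'

```text
time: 21.32
position: [0.5279, -0.0142, 0.1498]
eef_rot: [-0.01, 0.708, -0.706, 0.009]
wrist_force: [-0.4, 0.4, 0.2]
grip_width: 0.0656
```

```bash
python3 - <<'E'
from h import *
p,R=pose(); print(p,get_obs()['grip_width'],R.as_matrix().round(3)[:,2])
q=place((.528,-.015),.068,.027,-1.7,-90,off=.0283)
rows([([q[0],q[1],p[2]],-90,1.7,1),(q,-90,1.7,3)])
E
```

```text
[ 0.52786899 -0.01421087  0.14977683] 0.06561592231847217 [ 0.026  0.001 -1.   ]
1 rows:
   [0.0008, 0.0003, -0.0] [0.2, 0.06, 0.1]
3 rows:
   [0.0, 0.0005, 0.0175] [0.0, 0.0, 0.0]
```

Request:
carry_out --commands '[[[1, 0.0008, 0.0003, 0, 0.2, 0, 0.1], [1, 0, 0.0005, 0.0175, 0, 0, 0], [1, 0, 0.0005, 0.0175, 0, 0, 0], [1, 0, 0.0005, 0.0175, 0, 0, 0], [1, 0, 0, 0, 0, 0, 0], [1, 0, 0, 0, 0, 0, 0], [1, 0, 0, 0.001, 0, 0, 0], [1, 0, 0, 0, 0, 0, 0]]]'

```text
time: 22.32
position: [0.5278, -0.0158, 0.0967]
eef_rot: [0.011, -0.706, 0.708, -0.01]
wrist_force: [-0.4, -0.4, -0.6]
grip_width: 0.0656
```

Request:
carry_out --commands '[[[-1, 0, 0, 0, 0, 0, 0], [-1, 0, 0, 0, 0, 0, 0], [-1, 0, 0, 0, 0, 0, 0], [-1, 0, 0, 0, 0, 0, 0], [-1, 0, 0, -0.04, 0, 0, 0], [-1, 0, 0, -0.045, 0, 0, 0], [-1, 0, 0, 0, 0, 0, 0], [-1, 0, 0, 0, 0, 0, 0]]]'

```text
time: 23.32
position: [0.5248, -0.0159, 0.1807]
eef_rot: [0.011, -0.706, 0.708, -0.01]
wrist_force: [-1.3, 0.4, -0.1]
grip_width: 0.0928
```

```bash
python3 - <<'E'
from h import *
p,R=pose(); print(p,get_obs()['grip_width'])
c,s,a=look('w7',(.5275,-.015),z0=.068)
rows([([.422,.3821,.11],-34,0,8)])
snap('top','t7')
E
```

```text
[ 0.52475466 -0.01585134  0.18066495] 0.09282624210344838
px [281. 220.]
can [ 0.527  -0.0151  0.0952] slope 5.6 az 178 n 4157
8 rows:
   [-0.0497, 0.0132, 0.0085] [-0.19, -0.09, -7.01]
   [-0.0509, 0.007, 0.0086] [-0.19, -0.09, -7.01]
   [-0.0514, 0.0007, 0.0087] [-0.19, -0.09, -7.01]
   [-0.0511, -0.0056, 0.0087] [-0.19, -0.09, -7.01]
   [-0.05, -0.0119, 0.0088] [-0.19, -0.09, -7.01]
   [-0.0481, -0.0179, 0.0088] [-0.19, -0.09, -7.01]
   [-0.0456, -0.0237, 0.0088] [-0.19, -0.09, -7.01]
   [-0.0423, -0.0291, 0.0088] [-0.19, -0.09, -7.01]
```

Request:
carry_out --commands '[[[-1, -0.0497, 0.0132, 0.0085, -0.19, -0.09, -7.01], [-1, -0.0509, 0.007, 0.0086, -0.19, -0.09, -7.01], [-1, -0.0514, 0.0007, 0.0087, -0.19, -0.09, -7.01], [-1, -0.0511, -0.0056, 0.0087, -0.19, -0.09, -7.01], [-1, -0.05, -0.0119, 0.0088, -0.19, -0.09, -7.01], [-1, -0.0481, -0.0179, 0.0088, -0.19, -0.09, -7.01], [-1, -0.0456, -0.0237, 0.0088, -0.19, -0.09, -7.01], [-1, -0.0423, -0.0291, 0.0088, -0.19, -0.09, -7.01]]]'

```text
time: 24.42
position: [0.4217, 0.3833, 0.1094]
eef_rot: [0.001, 0.957, -0.291, 0.0]
wrist_force: [1.3, 0.2, 0.5]
grip_width: 0.0928
```

Request:
carry_out --commands '[[[-1, 0, 0, 0, 0, 0, 0], [-1, 0, 0, 0, 0, 0, 0], [-1, 0, 0, 0, 0, 0, 0]]]'

```text
time: 24.8
position: [0.4231, 0.381, 0.1108]
eef_rot: [0.0, 0.956, -0.294, 0.001]
wrist_force: [-0.9, -0.5, 0.2]
grip_width: 0.0928
```

```bash
python3 - <<'E'
from h import *
p,R=pose(); print(p)
c,s,a=look('w8',(.422,.3821))
rows([([c[0],c[1],.0283],-34,0,4)])
E
```

```text
[0.42314145 0.38097948 0.11075531]
px [279. 221.]
can [0.4238 0.384  0.029 ] slope 8.1 az 57 n 3910
4 rows:
   [-0.0003, -0.0007, 0.0207] [-0.01, -0.02, -0.04]
```

Request:
carry_out --commands '[[[-1, -0.0003, -0.0007, 0.0207, 0, 0, 0], [-1, -0.0003, -0.0007, 0.0207, 0, 0, 0], [-1, -0.0003, -0.0007, 0.0207, 0, 0, 0], [-1, -0.0003, -0.0007, 0.0205, 0, 0, 0], [-1, 0, 0, 0, 0, 0, 0], [-1, 0, 0, 0, 0, 0, 0], [1, 0, 0, 0, 0, 0, 0], [1, 0, 0, 0, 0, 0, 0]]]'

```text
time: 25.85
position: [0.4237, 0.3852, 0.0288]
eef_rot: [-0.0, 0.956, -0.293, 0.001]
wrist_force: [1.4, 0.3, -0.5]
grip_width: 0.0777
```

Request:
carry_out --commands '[[[1, 0, 0, 0, 0, 0, 0], [1, 0, 0, 0, 0, 0, 0], [1, 0, 0, 0, 0, 0, 0], [1, 0, 0, 0, 0, 0, 0]]]'

```text
time: 26.35
position: [0.4236, 0.3851, 0.0285]
eef_rot: [-0.0, 0.956, -0.293, 0.001]
wrist_force: [-1.1, -0.2, 4.3]
grip_width: 0.0653
```

```bash
python3 - <<'E'
from h import *
p,R=pose(); print(p,get_obs()['grip_width'])
off=p[2]
q=place((.528,-.015),.095,.029,6,-91,off=off); print(q)
rows([([p[0],p[1],.14],-34,0,2),([q[0],q[1],.18],-91,-6,8)])
E
```

```text
[0.4235865  0.38507446 0.02850875] 0.06534679873951334
[ 0.52946431 -0.015       0.12451188]
2 rows:
   [0.0001, -0.0001, -0.0557] [-0.03, -0.05, -0.02]
8 rows:
   [0.0389, 0.0341, -0.005] [-0.69, -0.37, 7.12]
   [0.0428, 0.029, -0.0049] [-0.69, -0.37, 7.12]
   [0.0461, 0.0236, -0.0049] [-0.69, -0.37, 7.12]
   [0.0486, 0.0177, -0.0049] [-0.69, -0.37, 7.12]
   [0.0504, 0.0116, -0.0051] [-0.69, -0.37, 7.12]
   [0.0514, 0.0054, -0.0053] [-0.69, -0.37, 7.12]
   [0.0517, -0.001, -0.0056] [-0.69, -0.37, 7.12]
   [0.0511, -0.0073, -0.006] [-0.69, -0.37, 7.12]
```

Request:
carry_out --commands '[[[1, 0, 0, -0.0557, 0, 0, 0], [1, 0, 0, -0.0557, 0, 0, 0], [1, 0.0389, 0.0341, -0.005, -0.69, -0.37, 7.12], [1, 0.0428, 0.029, -0.0049, -0.69, -0.37, 7.12], [1, 0.0461, 0.0236, -0.0049, -0.69, -0.37, 7.12], [1, 0.0486, 0.0177, -0.0049, -0.69, -0.37, 7.12], [1, 0.0504, 0.0116, -0.0051, -0.69, -0.37, 7.12], [1, 0.0514, 0.0054, -0.0053, -0.69, -0.37, 7.12]]]'

```text
time: 27.35
position: [0.5026, 0.0833, 0.1702]
eef_rot: [0.028, 0.782, -0.622, -0.028]
wrist_force: [0.8, 0.5, -0.3]
grip_width: 0.0656
```

Request:
carry_out --commands '[[[1, 0.0517, -0.001, -0.0056, -0.69, -0.37, 7.12], [1, 0.0511, -0.0073, -0.006, -0.69, -0.37, 7.12], [1, 0, 0, 0, 0, 0, 0], [1, 0, 0, 0, 0, 0, 0], [1, 0, 0, 0, 0, 0, 0]]]'

```text
time: 27.98
position: [0.5284, -0.014, 0.18]
eef_rot: [-0.037, -0.7, 0.712, 0.037]
wrist_force: [0.5, -0.9, -0.8]
grip_width: 0.0656
```

```bash
python3 - <<'E'
from h import *
p,R=pose(); print(p,get_obs()['grip_width'],R.as_matrix().round(3)[:,2])
q=place((.528,-.015),.095,.029,6,-91,off=.0285)
rows([([q[0],q[1],p[2]],-91,-6,1),(q,-91,-6,3)])
E
```

```text
[ 0.528436   -0.01403714  0.17999761] 0.06559712988356009 [-0.103  0.001 -0.995]
1 rows:
   [0.0009, -0.001, -0.0001] [-0.07, -0.05, 0.05]
3 rows:
   [0.0, -0.0019, 0.0184] [0.0, 0.0, 0.0]
```

Request:
carry_out --commands '[[[1, 0.0009, -0.001, 0, 0, 0, 0], [1, 0, -0.0019, 0.0184, 0, 0, 0], [1, 0, -0.0019, 0.0184, 0, 0, 0], [1, 0, -0.0019, 0.0184, 0, 0, 0], [1, 0, 0, 0, 0, 0, 0], [1, 0, 0, 0, 0, 0, 0], [1, 0, 0, 0.001, 0, 0, 0], [1, 0, 0, 0, 0, 0, 0]]]'

```text
time: 28.98
position: [0.5298, -0.016, 0.1239]
eef_rot: [-0.036, -0.7, 0.713, 0.036]
wrist_force: [-0.1, -0.2, -1.1]
grip_width: 0.0652
```

Request:
carry_out --commands '[[[-1, 0, 0, 0, 0, 0, 0], [-1, 0, 0, 0, 0, 0, 0], [-1, 0, 0, 0, 0, 0, 0], [-1, 0, 0, 0, 0, 0, 0], [-1, 0, 0, -0.04, 0, 0, 0], [-1, 0, 0, -0.045, 0, 0, 0], [-1, 0, 0, 0, 0, 0, 0], [-1, 0, 0, 0, 0, 0, 0]]]'

```text
time: 29.98
position: [0.538, -0.0161, 0.2075]
eef_rot: [-0.037, -0.7, 0.713, 0.037]
wrist_force: [-1.4, 0.3, 0.3]
grip_width: 0.0928
```

```bash
python3 - <<'E'
from h import *
p,R=pose(); print(p,get_obs()['grip_width'])
c,s,a=look('w9',(.528,-.015),z0=.095)
rows([([.428,.2649,.12],-83,0,6)])
snap('top','t9'); snap('scene','s9')
f=fitcan('t9',tuple(int(x) for x in proj('t9',np.array([.428,.2649,.027])))); print('C',f)
E
```

```text
[ 0.53800371 -0.01607381  0.20750855] 0.09275050329090027
px [281. 222.]
can [ 0.5288 -0.0155  0.1247] slope 2.2 az 2 n 3786
6 rows:
   [-0.0465, 0.0175, 0.0164] [1.0, 0.06, -1.34]
   [-0.0469, 0.0167, 0.0161] [1.0, 0.06, -1.34]
   [-0.0473, 0.0159, 0.0157] [1.0, 0.06, -1.34]
   [-0.0477, 0.0151, 0.0154] [1.0, 0.06, -1.34]
   [-0.0481, 0.0142, 0.0151] [1.0, 0.06, -1.34]
   [-0.0484, 0.0133, 0.0148] [1.0, 0.06, -1.34]
C (array([0.42813892, 0.26386728, 0.02660227]), np.float64(7.528030605933914), np.float64(3.4512065773901623), np.int64(171))
```

View pics/s9.png

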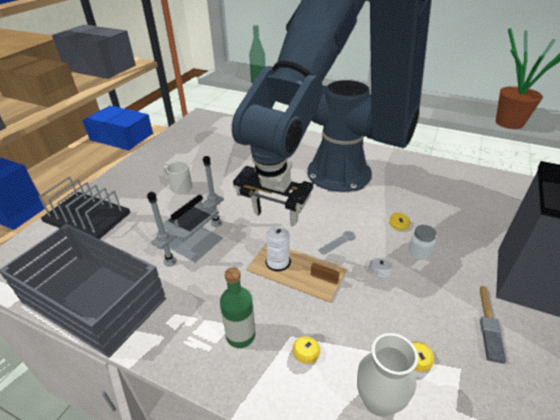

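The scene shows the four-can column upright at (278,248), with the last silver can undisturbed at (380,268).

Request:
carry_out --commands '[[[-1, -0.0465, 0.0175, 0.0164, 1, 0.06, -1.34], [-1, -0.0469, 0.0167, 0.0161, 1, 0.06, -1.34], [-1, -0.0473, 0.0159, 0.0157, 1, 0.06, -1.34], [-1, -0.0477, 0.0151, 0.0154, 1, 0.06, -1.34], [-1, -0.0481, 0.0142, 0.0151, 1, 0.06, -1.34], [-1, -0.0484, 0.0133, 0.0148, 1, 0.06, -1.34], [-1, 0, 0, 0, 0, 0, 0], [-1, 0, 0, 0, 0, 0, 0]]]'

```text
time: 31.12
position: [0.4288, 0.2645, 0.1205]
eef_rot: [-0.0, 0.749, -0.663, 0.001]
wrist_force: [-0.1, -0.3, 0.1]
grip_width: 0.0927
```

Request:
carry_out --commands '[[[-1, 0, 0, 0, 0, 0, 0]]]'

```text
time: 31.25
position: [0.4294, 0.264, 0.1209]
eef_rot: [-0.001, 0.748, -0.663, 0.001]
wrist_force: [-0.6, -0.2, -0.2]
grip_width: 0.0929
```

```bash
python3 - <<'E'
from h import *
p,R=pose(); print(p)
c,s,a=look('w10',(.428,.2645))
rows([([c[0],c[1],.0283],-83,0,4)])
E
```

```text
[0.42938466 0.26402463 0.12092112]
px [281. 219.]
can [0.4303 0.2648 0.026 ] slope 7.2 az 9 n 3539
4 rows:
   [-0.0002, -0.0002, 0.0232] [-0.03, -0.0, -0.03]
```

Request:
carry_out --commands '[[[-1, -0.0002, -0.0002, 0.0232, 0, 0, 0], [-1, -0.0002, -0.0002, 0.0232, 0, 0, 0], [-1, -0.0002, -0.0002, 0.0232, 0, 0, 0], [-1, -0.0002, -0.0002, 0.0228, 0, 0, 0], [-1, 0, 0, 0, 0, 0, 0], [-1, 0, 0, 0, 0, 0, 0], [1, 0, 0, 0, 0, 0, 0], [1, 0, 0, 0, 0, 0, 0]]]'

```text
time: 32.3
position: [0.43, 0.2659, 0.029]
eef_rot: [-0.001, 0.749, -0.663, 0.001]
wrist_force: [-0.7, 0.8, -0.9]
grip_width: 0.0772
```

Request:
carry_out --commands '[[[1, 0, 0, 0, 0, 0, 0], [1, 0, 0, 0, 0, 0, 0], [1, 0, 0, 0, 0, 0, 0], [1, 0, 0, 0, 0, 0, 0]]]'

```text
time: 32.8
position: [0.4298, 0.2658, 0.0287]
eef_rot: [-0.001, 0.749, -0.663, 0.001]
wrist_force: [-0.2, -1.5, 5.7]
grip_width: 0.0657
```

```bash
python3 - <<'E'
from h import *
p,R=pose(); print(p,get_obs()['grip_width'])
off=p[2]
q=place((.528,-.015),.1243,.026,-2.7,89,off=off); print(q)
rows([([p[0],p[1],.20],-83,0,4),([p[0],p[1],.20],89,0,18),([q[0],q[1],.205],89,-2.7,6)])
E
```

```text
[0.42978124 0.2658418  0.02866283] 0.06571689096236413
[ 0.52726218 -0.015       0.15395989]
4 rows:
   [0.0, -0.0001, -0.0428] [-0.03, -0.0, -0.0]
18 rows:
   [0.0, 0.0, 0.0] [-0.0, 0.0, -9.56]
6 rows:
   [-0.0465, 0.0171, -0.0008] [-0.45, 0.0, -0.0]
   [-0.0465, 0.0171, -0.0007] [-0.45, 0.0, -0.0]
   [-0.0465, 0.0171, -0.0006] [-0.45, 0.0, -0.0]
   [-0.0465, 0.0171, -0.0004] [-0.45, 0.0, -0.0]
   [-0.0465, 0.0171, -0.0003] [-0.45, 0.0, -0.0]
   [-0.0465, 0.0171, -0.0002] [-0.45, 0.0, -0.0]
```

Request:
carry_out --commands '[[[1, 0, 0, -0.03, 0, 0, 0], [1, 0, 0, 0, 0, 0, -9.56], [1, 0, 0, 0, 0, 0, -9.56], [1, 0, 0, 0, 0, 0, -9.56], [1, 0, 0, 0, 0, 0, -9.56], [1, 0, 0, 0, 0, 0, -9.56], [1, 0, 0, 0, 0, 0, -9.56], [1, 0, 0, 0, 0, 0, -9.56]]]'

```text
time: 33.8
position: [0.4295, 0.2658, 0.0582]
eef_rot: [-0.0, 0.991, -0.137, 0.001]
wrist_force: [-0.1, 0.3, -1.0]
grip_width: 0.0652
```

Request:
carry_out --commands '[[[1, 0, 0, 0, 0, 0, -9.56], [1, 0, 0, 0, 0, 0, -9.56], [1, 0, 0, 0, 0, 0, -9.56], [1, 0, 0, 0, 0, 0, -9.56], [1, 0, 0, 0, 0, 0, -9.56], [1, 0, 0, 0, 0, 0, -9.56], [1, 0, 0, 0, 0, 0, -9.56], [1, 0, 0, 0, 0, 0, -9.56]]]'

```text
time: 34.8
position: [0.4295, 0.2658, 0.0582]
eef_rot: [0.0, 0.863, 0.505, 0.001]
wrist_force: [0.4, -0.5, 0.6]
grip_width: 0.065
```

Request:
carry_out --commands '[[[1, 0, 0, -0.045, 0, 0, -9.56], [1, 0, 0, -0.05, 0, 0, -9.56], [1, 0, 0, -0.047, 0, 0, -9.56], [1, -0.0465, 0.0171, -0.0008, -0.45, 0, 0], [1, -0.0465, 0.0171, -0.0007, -0.45, 0, 0], [1, -0.0465, 0.0171, -0.0006, -0.45, 0, 0], [1, -0.0465, 0.0171, -0.0004, -0.45, 0, 0], [1, -0.0465, 0.0171, -0.0003, -0.45, 0, 0]]]'

```text
time: 35.8
position: [0.5113, 0.0304, 0.2046]
eef_rot: [0.015, 0.713, 0.701, 0.015]
wrist_force: [-0.3, 0.2, -0.6]
grip_width: 0.0657
```

Request:
carry_out --commands '[[[1, -0.0465, 0.0171, 0, -0.45, 0, 0], [1, 0, 0, 0, 0, 0, 0], [1, 0, 0, 0, 0, 0, 0], [1, 0, 0, 0, 0, 0, 0]]]'

```text
time: 36.3
position: [0.5271, -0.0138, 0.2053]
eef_rot: [0.017, 0.712, 0.702, 0.017]
wrist_force: [-0.7, -0.2, -0.5]
grip_width: 0.0652
```

```bash
python3 - <<'E'
from h import *
p,R=pose(); print(p,get_obs()['grip_width'],R.as_matrix().round(3))
q=place((.528,-.015),.1243,.026,-2.7,89,off=.0285)
rows([([q[0],q[1],p[2]],89,-2.7,1),(q,89,-2.7,3)])
E
```

```text
[ 0.52706676 -0.01382821  0.20525953] 0.06520952510302873 [[ 0.015  0.999  0.049]
 [ 1.    -0.015 -0.   ]
 [ 0.     0.049 -0.999]]
1 rows:
   [-0.0012, 0.0002, 0.0] [0.08, -0.03, 0.15]
3 rows:
   [0.0, -0.0008, 0.0171] [0.0, 0.0, 0.0]
```

Request:
carry_out --commands '[[[1, -0.0012, 0.0002, 0, 0, 0, 0], [1, 0, -0.0008, 0.0171, 0, 0, 0], [1, 0, -0.0008, 0.0171, 0, 0, 0], [1, 0, -0.0008, 0.0171, 0, 0, 0], [1, 0, 0, 0, 0, 0, 0], [1, 0, 0, 0, 0, 0, 0], [1, 0, 0, 0.001, 0, 0, 0], [1, 0, 0, 0, 0, 0, 0]]]'

```text
time: 37.3
position: [0.5278, -0.016, 0.1533]
eef_rot: [0.018, 0.713, 0.701, 0.017]
wrist_force: [-0.4, 0.9, -0.4]
grip_width: 0.0651
```

Request:
carry_out --commands '[[[-1, 0, 0, 0, 0, 0, 0], [-1, 0, 0, 0, 0, 0, 0], [-1, 0, 0, 0, 0, 0, 0], [-1, 0, 0, 0, 0, 0, 0], [-1, 0, 0, -0.04, 0, 0, 0], [-1, 0, 0, -0.045, 0, 0, 0], [-1, 0, 0, -0.03, 0, 0, 0], [-1, 0, 0, 0, 0, 0, 0]]]'

```text
time: 38.3
position: [0.5229, -0.0161, 0.2698]
eef_rot: [0.019, 0.713, 0.701, 0.018]
wrist_force: [-0.1, -0.6, -0.9]
grip_width: 0.0933
```

```bash
python3 - <<'E'
from h import *
p,R=pose(); print(p,get_obs()['grip_width'],get_obs()['time'])
c,s,a=look('w11',(.528,-.015),z0=.124)
snap('top','t11'); snap('scene','s11')
W=world('t11'); 
# press: bar + knobs + plate from top depth, clustered by height
m=(W[...,0]>.4)&(W[...,0]<.7)&(W[...,1]<-.2)&(W[...,1]>-.40)
for lo,hi in ((.225,.29),(.13,.2),(.085,.125)):
    X=W[m&(W[...,2]>lo)&(W[...,2]<hi)]; print(lo,hi,len(X),np.median(X,0).round(4) if len(X) else 0)
    if len(X)>20:
        r=cv2.minAreaRect((X[:,:2]*1000).astype(np.float32)); print(r)
crop('t11',320,120,420,240,'c11',5)
E
```

```text
[ 0.52285771 -0.01606126  0.26981457] 0.09325666024229143 38.3
px [283. 206.]
can [ 0.5289 -0.016   0.1509] slope 4.4 az 180 n 3013
0.225 0.29 133 [ 0.6431 -0.3016  0.2569]
((549.8404541015625, -295.2890930175781), (23.243253707885742, 228.22312927246094), 80.76056671142578)
0.13 0.2 299 [ 0.5521 -0.2953  0.1502]
((549.93212890625, -295.3134765625), (17.11553382873535, 220.869384765625), 80.47445678710938)
0.085 0.125 1774 [ 0.5477 -0.2894  0.1018]
((550.9556274414062, -295.7601318359375), (101.19390869140625, 268.24658203125), 80.76142883300781)
```

View pics/c11.png

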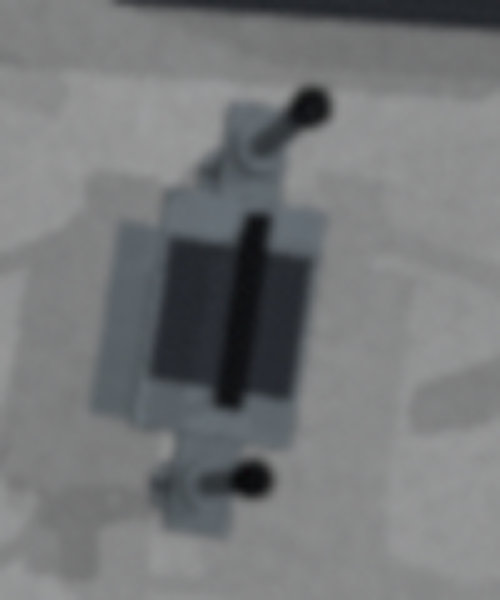

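The press is confirmed by depth at three levels: centre (0.550,-0.295), yaw -9.4°, bar top at about 0.151. All five cans are stacked, with the top lid at 0.151 and 4.4° residual slope (5° expected). Now I'll go above the bar.

```bash
python3 - <<'E'
from h import *
rows([([.55,-.2954,.27],80.6,0,6)])
E
```

```text
6 rows:
   [-0.0465, 0.0055, -0.0003] [0.45, -0.04, 1.41]
   [-0.0463, 0.0066, -0.0003] [0.45, -0.04, 1.41]
   [-0.0462, 0.0078, -0.0004] [0.45, -0.04, 1.41]
   [-0.046, 0.0089, -0.0004] [0.45, -0.04, 1.41]
   [-0.0457, 0.01, -0.0004] [0.45, -0.04, 1.41]
   [-0.0455, 0.0112, -0.0005] [0.45, -0.04, 1.41]
```

Request:
carry_out --commands '[[[-1, -0.0465, 0.0055, -0.0003, 0.45, 0, 1.41], [-1, -0.0463, 0.0066, -0.0003, 0.45, 0, 1.41], [-1, -0.0462, 0.0078, -0.0004, 0.45, 0, 1.41], [-1, -0.046, 0.0089, -0.0004, 0.45, 0, 1.41], [-1, -0.0457, 0.01, -0.0004, 0.45, 0, 1.41], [-1, -0.0455, 0.0112, -0.0005, 0.45, 0, 1.41], [-1, 0, 0, 0, 0, 0, 0], [-1, 0, 0, 0, 0, 0, 0]]]'

```text
time: 39.45
position: [0.5502, -0.2949, 0.2695]
eef_rot: [-0.002, 0.763, 0.647, 0.002]
wrist_force: [-0.8, 0.8, -0.4]
grip_width: 0.093
```

Request:
carry_out --commands '[[[-1, 0, 0, 0, 0, 0, 0], [-1, 0, 0, 0, 0, 0, 0]]]'

```text
time: 39.7
position: [0.5506, -0.2947, 0.2709]
eef_rot: [-0.001, 0.762, 0.647, 0.002]
wrist_force: [-0.4, -0.5, -0.2]
grip_width: 0.093
```

```bash
python3 - <<'E'
from h import *
p,R=pose(); print(p,R.as_matrix().round(3)[:,2])
snap('wrist','w12'); W=world('w12'); d=load('w12')['d']
m=(d>0)&(abs(W[...,0]-.55)<.08)&(abs(W[...,1]+.295)<.035)&(W[...,2]>.135)&(W[...,2]<.165)
X=W[m]; print(len(X),np.median(X,0),cv2.minAreaRect((X[:,:2]*1000).astype(np.float32)))
m=(d>0)&(abs(W[...,0]-.55)<.05)&(abs(W[...,1]+.295)<.045)&(W[...,2]>.08)&(W[...,2]<.115); print('plate top',np.median(W[m][:,2]),m.sum())
rows([([.55,-.2954,.149],80.6,0,3)])
E
```

```text
[ 0.55057907 -0.29465332  0.2709198 ] [ 0.002  0.004 -1.   ]
2188 [ 0.5444019  -0.29498537  0.14988651] ((550.0805053710938, -295.59765625), (15.895249366760254, 118.71524047851562), 80.12564086914062)
plate top 0.10152007727198663 5976
3 rows:
   [-0.0004, -0.0002, 0.0407] [0.03, -0.07, 0.02]
```

View pics/w12.png

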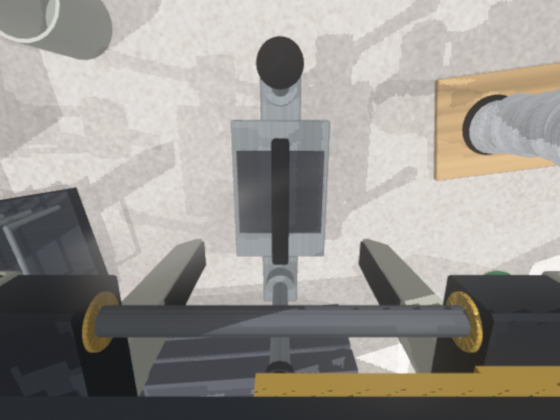

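The picture shows the hand bar centred between the open fingers at (280,200), with the column standing on the right.

Request:
carry_out --commands '[[[-1, -0.0005, -0.0002, 0.041, 0, 0, 0], [-1, -0.0005, -0.0002, 0.041, 0, 0, 0], [-1, 0, 0, 0.041, 0, 0, 0], [-1, 0, 0, 0, 0, 0, 0], [-1, 0, 0, 0, 0, 0, 0], [1, 0, 0, 0, 0, 0, 0], [1, 0, 0, 0, 0, 0, 0], [1, 0, 0, 0, 0, 0, 0]]]'

```text
time: 40.75
position: [0.5503, -0.2961, 0.1484]
eef_rot: [-0.0, 0.763, 0.647, 0.002]
wrist_force: [0.3, -0.1, -0.2]
grip_width: 0.0676
```

Request:
carry_out --commands '[[[1, 0, 0, 0, 0, 0, 0], [1, 0, 0, 0, 0, 0, 0], [1, 0, 0, 0, 0, 0, 0], [1, 0, 0, 0, 0, 0, 0], [1, 0, 0, 0, 0, 0, 0], [1, 0, 0, 0, 0, 0, 0], [1, 0, 0, 0, 0, 0, 0], [1, 0, 0, 0, 0, 0, 0]]]'

```text
time: 41.75
position: [0.5502, -0.296, 0.1478]
eef_rot: [-0.001, 0.763, 0.647, 0.002]
wrist_force: [-0.0, 0.5, -0.4]
grip_width: 0.016
```

Gripped at 16 mm. Raising slowly.

Request:
carry_out --commands '[[[1, 0, 0, -0.01, 0, 0, 0], [1, 0, 0, -0.012, 0, 0, 0], [1, 0, 0, -0.012, 0, 0, 0], [1, 0, 0, -0.012, 0, 0, 0], [1, 0, 0, -0.012, 0, 0, 0], [1, 0, 0, -0.012, 0, 0, 0], [1, 0, 0, -0.007, 0, 0, 0], [1, 0, 0, 0, 0, 0, 0]]]'

```text
time: 42.75
position: [0.5501, -0.296, 0.226]
eef_rot: [-0.0, 0.763, 0.647, 0.002]
wrist_force: [1.8, 4.1, 2.0]
grip_width: 0.0158
```

Request:
carry_out --commands '[[[1, 0, 0, -0.003, 0, 0, 0], [1, 0, 0, -0.003, 0, 0, 0], [1, 0, 0, 0, 0, 0, 0], [1, 0, 0, 0, 0, 0, 0]]]'

```text
time: 43.25
position: [0.5501, -0.296, 0.2306]
eef_rot: [-0.001, 0.763, 0.647, 0.002]
wrist_force: [4.1, 2.3, -4.4]
grip_width: 0.0157
```

```bash
python3 - <<'E'
from h import *
o=get_obs(); p,R=pose(); print(p,o['wrist_force'],o['grip_width'])
snap('scene','s13'); snap('top','t13')
W=world('t13'); d=load('t13')['d']
f=fitcan('t13',tuple(int(x) for x in proj('t13',np.array([.528,-.0155,.151]))),z0=.124); print('top can',f)
crop('s13',120,140,380,320,'c13',3)
E
```

```text
[ 0.55012921 -0.29597933  0.23064358] [ 4.10834278  2.31222526 -4.36416617] 0.01565588328419838
top can (array([ 0.53055832, -0.01555262,  0.15164554]), np.float64(5.123167649865493), np.float64(177.51572819122796), np.int64(206))
```

View pics/c13.png

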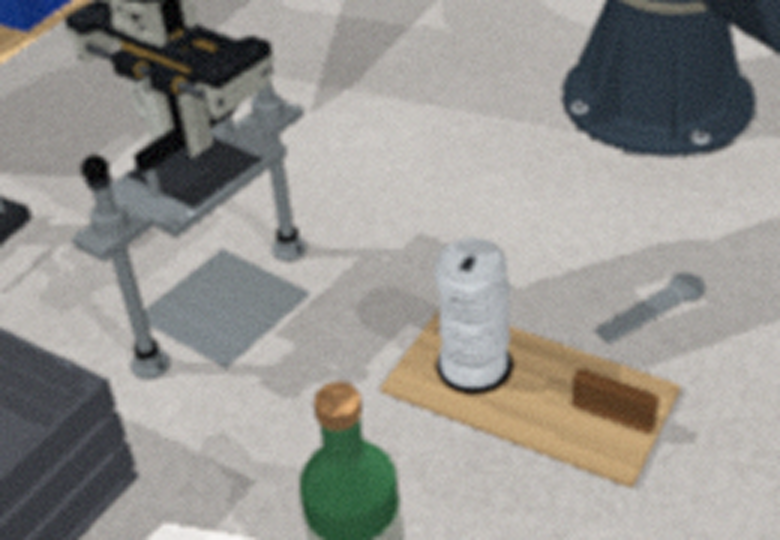

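The plate is up (underside about 0.171), the column is upright on the pad, and the bed plate is free. Releasing the bar and moving to the tray grip.

Request:
carry_out --commands '[[[-1, 0, 0, 0, 0, 0, 0], [-1, 0, 0, 0, 0, 0, 0], [-1, 0, 0, 0, 0, 0, 0], [-1, 0, 0, 0, 0, 0, 0], [-1, 0, 0, -0.03, 0, 0, 0], [-1, 0, 0, -0.04, 0, 0, 0], [-1, 0, 0, 0, 0, 0, 0], [-1, 0, 0, 0, 0, 0, 0]]]'

```text
time: 44.35
position: [0.5496, -0.2964, 0.3]
eef_rot: [-0.001, 0.763, 0.647, 0.002]
wrist_force: [0.4, 0.5, -0.4]
grip_width: 0.0902
```

```bash
python3 - <<'E'
from h import *
o=get_obs(); p,R=pose(); print(p,o['wrist_force'],o['grip_width'])
rows([([.532,.13,.29],-1.7,0,9),([.532,.13,.15],-1.7,0,3)])
E
```

```text
[ 0.54958858 -0.29635812  0.30003715] [ 0.37716177  0.534032   -0.44488694] 0.09019232721256606
9 rows:
   [0.0464, -0.0096, 0.0013] [-0.02, -0.02, 9.15]
   [0.0443, -0.0169, 0.0013] [-0.02, -0.02, 9.15]
   [0.041, -0.0237, 0.0013] [-0.02, -0.02, 9.15]
   [0.0367, -0.03, 0.0012] [-0.02, -0.02, 9.15]
   [0.0315, -0.0354, 0.0012] [-0.02, -0.02, 9.15]
   [0.0255, -0.04, 0.0012] [-0.02, -0.02, 9.15]
   [0.0188, -0.0435, 0.0012] [-0.02, -0.02, 9.15]
   [0.0117, -0.046, 0.0011] [-0.02, -0.02, 9.15]
   [0.0042, -0.0472, 0.0011] [-0.02, -0.02, 9.15]
3 rows:
   [0.0, -0.0, 0.0467] [0.0, 0.0, 0.0]
```

Request:
carry_out --commands '[[[-1, 0.0464, -0.0096, 0, 0, 0, 9.15], [-1, 0.0443, -0.0169, 0, 0, 0, 9.15], [-1, 0.041, -0.0237, 0, 0, 0, 9.15], [-1, 0.0367, -0.03, 0, 0, 0, 9.15], [-1, 0.0315, -0.0354, 0, 0, 0, 9.15], [-1, 0.0255, -0.04, 0, 0, 0, 9.15], [-1, 0.0188, -0.0435, 0, 0, 0, 9.15], [-1, 0.0117, -0.046, 0, 0, 0, 9.15]]]'

```text
time: 45.35
position: [0.5336, 0.0839, 0.3008]
eef_rot: [-0.002, 0.998, 0.062, 0.0]
wrist_force: [1.1, -0.1, 0.2]
grip_width: 0.0933
```

Request:
carry_out --commands '[[[-1, 0.0042, -0.0472, 0, 0, 0, 9.15], [-1, 0, 0, 0.05, 0, 0, 0], [-1, 0, 0, 0.05, 0, 0, 0], [-1, 0, 0, 0.05, 0, 0, 0], [-1, 0, 0, 0, 0, 0, 0], [-1, 0, 0, 0, 0, 0, 0], [-1, 0, 0, 0, 0, 0, 0]]]'

```text
time: 46.22
position: [0.5336, 0.1304, 0.1542]
eef_rot: [-0.002, 1.0, -0.015, 0.002]
wrist_force: [-0.4, -0.0, 0.7]
grip_width: 0.0931
```

```bash
python3 - <<'E'
from h import *
o=get_obs(); p,R=pose(); print(p,R.as_matrix().round(3))
snap('wrist','w14'); W=world('w14'); d=load('w14')['d']
m=(d>0)&(abs(W[...,0]-.532)<.03)&(abs(W[...,1]-.13)<.06)&(W[...,2]>.044)&(W[...,2]<.06)
X=W[m]; print(len(X),np.median(X,0),cv2.minAreaRect((X[:,:2]*1000).astype(np.float32)))
# board contour from colour (brown board) at z .01
print(proj('w14',np.array([[.5318,.1301,.051],[.4654,.178,.01],[.5953,.178,.01]])))
E
```

```text
[0.53358083 0.13041762 0.15422639] [[ 1.    -0.03   0.005]
 [-0.03  -1.     0.004]
 [ 0.005 -0.004 -1.   ]]
1636 [0.53289594 0.13342515 0.05104362] ((533.03515625, 130.48159790039062), (78.80925750732422, 15.676095008850098), 87.7134780883789)
[[278.64190035 214.03591762]
 [206.73868326 154.31458071]
 [344.77600477 150.12029267]]
```

View pics/w14.png

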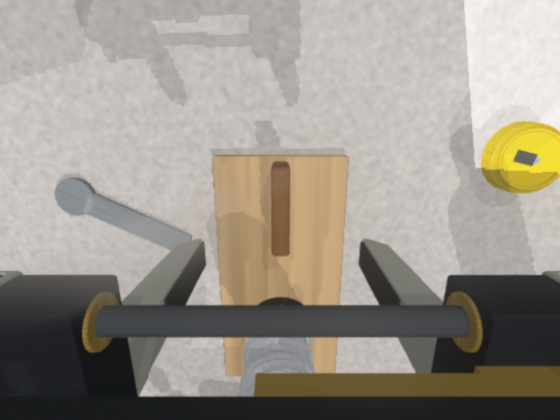

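The grip is at (281,208) with the board around it. Grip centre is (0.533,0.1305) and tray yaw about -2°. Descending and grasping.

```bash
python3 - <<'E'
from h import *
rows([([.533,.1305,.042],-2.1,0,4)])
E
```

```text
4 rows:
   [-0.0002, 0.0001, 0.028] [-0.06, -0.07, 0.09]
   [-0.0002, 0.0001, 0.028] [-0.06, -0.07, 0.09]
   [-0.0002, 0.0, 0.028] [-0.06, -0.07, 0.09]
   [-0.0001, 0.0, 0.028] [-0.06, -0.07, 0.09]
```

Request:
carry_out --commands '[[[-1, -0.0002, 0.0001, 0.028, -0.06, -0.07, 0.09], [-1, -0.0002, 0.0001, 0.028, -0.06, -0.07, 0.09], [-1, -0.0002, 0, 0.028, -0.06, -0.07, 0.09], [-1, -0.0001, 0, 0.028, -0.06, -0.07, 0.09], [-1, 0, 0, 0, 0, 0, 0], [-1, 0, 0, 0, 0, 0, 0]]]'

```text
time: 47.02
position: [0.5328, 0.1305, 0.0418]
eef_rot: [0.0, 1.0, -0.018, -0.001]
wrist_force: [-0.0, -0.2, 0.8]
grip_width: 0.0927
```

Request:
carry_out --commands '[[[1, 0, 0, 0, 0, 0, 0], [1, 0, 0, 0, 0, 0, 0], [1, 0, 0, 0, 0, 0, 0], [1, 0, 0, 0, 0, 0, 0], [1, 0, 0, 0, 0, 0, 0], [1, 0, 0, 0, 0, 0, 0], [1, 0, 0, 0, 0, 0, 0], [1, 0, 0, 0, 0, 0, 0]]]'

```text
time: 48.02
position: [0.532, 0.1303, 0.0403]
eef_rot: [0.0, 1.0, -0.018, -0.001]
wrist_force: [0.0, -0.3, 1.4]
grip_width: 0.0177
```

Request:
carry_out --commands '[[[1, 0, 0, 0, 0, 0, 0], [1, 0, 0, 0, 0, 0, 0], [1, 0, 0, 0, 0, 0, 0]]]'

```text
time: 48.4
position: [0.5321, 0.1304, 0.0403]
eef_rot: [0.0, 1.0, -0.018, -0.001]
wrist_force: [1.6, -0.1, -1.7]
grip_width: 0.016
```

```bash
python3 - <<'E'
from h import *
o=get_obs(); p,R=pose(); print(p,R.as_matrix().round(4),o['wrist_force'],o['grip_width'])
y=np.array([.1668,.986]); b=np.array([.5501,-.2956])
# tray yaw assumed -2.1 now -> press -9.6
g=b+y*.255; rows([([g[0],g[1],p[2]],-9.6,0,24),([*(b+y*.145),p[2]],-9.6,0,14)])
E
```

```text
[0.53211851 0.13037744 0.04034465] [[ 9.993e-01 -3.630e-02 -2.600e-03]
 [-3.630e-02 -9.993e-01 -4.000e-04]
 [-2.600e-03  5.000e-04 -1.000e+00]] [ 1.60671413 -0.10579848 -1.715075  ] 0.016024106398957908
24 rows:
   [0.0028, 0.0072, -0.0] [0.0, 0.01, 0.31]
   [0.0028, 0.0072, -0.0] [0.0, 0.01, 0.31]
   [0.0029, 0.0071, -0.0] [0.0, 0.01, 0.31]
   [0.0029, 0.0071, -0.0] [0.0, 0.01, 0.31]
   [0.0029, 0.0071, -0.0] [0.0, 0.01, 0.31]
   [0.003, 0.0071, -0.0] [0.0, 0.01, 0.31]
   [0.003, 0.0071, -0.0] [0.0, 0.01, 0.31]
   [0.0031, 0.0071, -0.0] [0.0, 0.01, 0.31]
   [0.0031, 0.007, -0.0] [0.0, 0.01, 0.31]
   [0.0031, 0.007, -0.0] [0.0, 0.01, 0.31]
   [0.0032, 0.007, -0.0] [0.0, 0.01, 0.31]
   [0.0032, 0.007, -0.0] [0.0, 0.01, 0.31]
   [0.0032, 0.007, -0.0] [0.0, 0.01, 0.31]
   [0.0033, 0.007, -0.0] [0.0, 0.01, 0.31]
   [0.0033, 0.0069, -0.0] [0.0, 0.01, 0.31]
   [0.0034, 0.0069, -0.0] [0.0, 0.01, 0.31]
   [0.0034, 0.0069, -0.0] [0.0, 0.01, 0.31]
   [0.0034, 0.0069, -0.0] [0.0, 0.01, 0.31]
   [0.0035, 0.0069, -0.0] [0.0, 0.01, 0.31]
   [0.0035, 0.0068, -0.0] [0.0, 0.01, 0.31]
   [0.0036, 0.0068, -0.0] [0.0, 0.01, 0.31]
   [0.0036, 0.0068, -0.0] [0.0, 0.01, 0.31]
   [0.0036, 0.0068, -0.0] [0.0, 0.01, 0.31]
   [0.0037, 0.0068, -0.0] [0.0, 0.01, 0.31]
14 rows:
   [-0.0, 0.0079, 0.0] [0.0, 0.0, 0.0]
```

Request:
carry_out --commands '[[[1, 0.0007, 0.0018, 0, 0, 0, 0.08], [1, 0.0014, 0.0036, 0, 0, 0, 0.15], [1, 0.0021, 0.0054, 0, 0, 0, 0.23], [1, 0.0028, 0.0072, 0, 0, 0, 0.31], [1, 0.0029, 0.0071, 0, 0, 0, 0.31], [1, 0.0029, 0.0071, 0, 0, 0, 0.31], [1, 0.0029, 0.0071, 0, 0, 0, 0.31], [1, 0.003, 0.0071, 0, 0, 0, 0.31]]]'

```text
time: 49.4
position: [0.5484, 0.0825, 0.0403]
eef_rot: [0.0, 0.999, -0.036, -0.002]
wrist_force: [-1.1, 5.7, 0.5]
grip_width: 0.0157
```

Request:
carry_out --commands '[[[1, 0.003, 0.0071, 0, 0, 0, 0.31], [1, 0.0031, 0.0071, 0, 0, 0, 0.31], [1, 0.0031, 0.007, 0, 0, 0, 0.31], [1, 0.0031, 0.007, 0, 0, 0, 0.31], [1, 0.0032, 0.007, 0, 0, 0, 0.31], [1, 0.0032, 0.007, 0, 0, 0, 0.31], [1, 0.0032, 0.007, 0, 0, 0, 0.31], [1, 0.0033, 0.007, 0, 0, 0, 0.31]]]'

```text
time: 50.4
position: [0.5684, 0.0244, 0.0403]
eef_rot: [0.0, 0.998, -0.058, -0.002]
wrist_force: [-1.9, 6.4, 1.1]
grip_width: 0.0161
```

Request:
carry_out --commands '[[[1, 0.0033, 0.0069, 0, 0, 0, 0.31], [1, 0.0034, 0.0069, 0, 0, 0, 0.31], [1, 0.0034, 0.0069, 0, 0, 0, 0.31], [1, 0.0034, 0.0069, 0, 0, 0, 0.31], [1, 0.0035, 0.0069, 0, 0, 0, 0.31], [1, 0.0026, 0.0051, 0, 0, 0, 0.23], [1, 0.0018, 0.0034, 0, 0, 0, 0.15], [1, 0.0009, 0.0017, 0, 0, 0, 0.08]]]'

```text
time: 51.4
position: [0.5846, -0.0227, 0.0403]
eef_rot: [0.0, 0.997, -0.075, -0.002]
wrist_force: [-1.7, 6.1, 3.5]
grip_width: 0.016
```

```bash
cat >> h.py <<'E'
def stack(tag):
    "top-camera check of column: lid fit near guess + tray board rect"
    im,d=snap('top',tag); W=world(tag)
    m=(d>0)&(W[...,2]>.12)&(W[...,2]<.165)&(abs(W[...,0]-.54)<.12)&(W[...,1]>-.23)&(W[...,1]<.06)
    X=W[m]; print('column top',len(X),np.median(X,0).round(4))
E
python3 - <<'E'
from h import *
o=get_obs(); p,R=pose(); print(o['time'],p,R.as_matrix().round(4)[:,0],o['wrist_force'],o['grip_width'])
y=np.array([.1668,.986]); b=np.array([.5501,-.2956])
g=b+y*.255
rows([([g[0],g[1],.0403],-9.6,0,1)])
snap('top','t15'); snap('scene','s15')
rows([([*(b+y*.145),.0403],-9.6,0,14)])
crop('t15',230,120,430,250,'c15',4)
E
```

```text
51.4 [ 0.58457281 -0.02274313  0.04032979] [ 0.9887 -0.15   -0.0033] [-1.71330354  6.12839433  3.46978345] 0.01599809561450856
1 rows:
   [0.0112, 0.02, 0.0] [0.04, 0.19, 0.97]
14 rows:
   [0.0007, 0.0093, 0.0] [0.0, 0.01, 0.07]
   [0.0007, 0.0093, 0.0] [0.0, 0.01, 0.07]
   [0.0007, 0.0093, 0.0] [0.0, 0.01, 0.07]
   [0.0007, 0.0093, 0.0] [0.0, 0.01, 0.07]
   [0.0007, 0.0093, 0.0] [0.0, 0.01, 0.07]
   [0.0007, 0.0093, 0.0] [0.0, 0.01, 0.07]
   [0.0007, 0.0093, 0.0] [0.0, 0.01, 0.07]
   [0.0007, 0.0093, 0.0] [0.0, 0.01, 0.07]
   [0.0007, 0.0093, 0.0] [0.0, 0.01, 0.07]
   [0.0008, 0.0093, 0.0] [0.0, 0.01, 0.07]
   [0.0008, 0.0093, 0.0] [0.0, 0.01, 0.07]
   [0.0008, 0.0093, 0.0] [0.0, 0.01, 0.07]
   [0.0008, 0.0093, 0.0] [0.0, 0.01, 0.07]
   [0.0008, 0.0093, 0.0] [0.0, 0.01, 0.07]
```

View pics/c15.png

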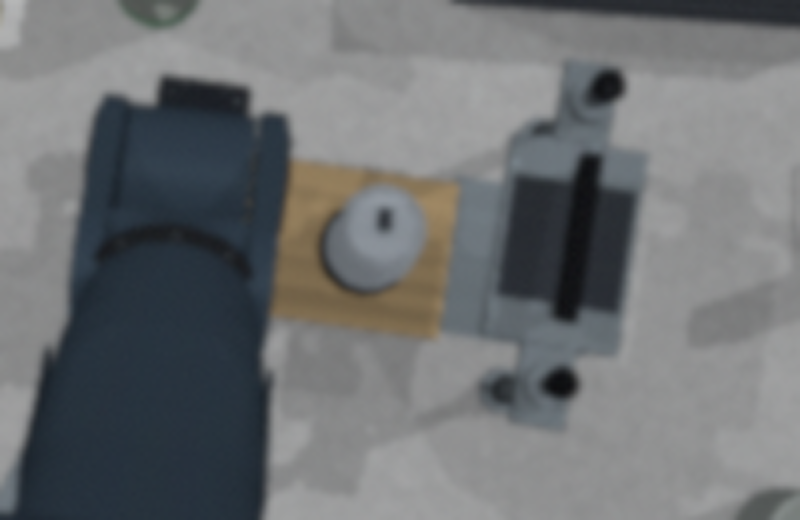

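The column is upright and the tray is lined up with the bed (board front edge (460,183)–(437,337) in the crop). Finishing the alignment, then measuring the edge angle.

Request:
carry_out --commands '[[[1, 0.0025, 0.0045, 0, 0, 0, 0.25], [1, 0.0037, 0.0067, 0, 0, 0, 0.35], [1, 0.0025, 0.0045, 0, 0, 0, 0.25], [1, 0.0015, 0.0025, 0, 0, 0, 0.12], [1, 0, 0, 0, 0, 0, 0], [1, 0, 0, 0, 0, 0, 0]]]'

```text
time: 52.25
position: [0.5919, -0.0424, 0.0403]
eef_rot: [0.001, 0.997, -0.083, -0.001]
wrist_force: [-1.1, -0.0, 4.1]
grip_width: 0.0158
```

```bash
python3 - <<'E'
from h import *
o=get_obs(); p,R=pose(); print(o['time'],p,R.as_matrix().round(4)[:,0],o['wrist_force'],o['grip_width'])
y=np.array([.1668,.986]); b=np.array([.5501,-.2956])
im,d=snap('top','t16'); W=world('t16')
# wood mask -> ground points on z=.01 -> front & side edges
hsv=cv2.cvtColor(im,cv2.COLOR_RGB2HSV); m=((hsv[...,1]>70)&(hsv[...,0]>8)&(hsv[...,0]<25)).astype(np.uint8)
q=proj('t16',np.array([*(b+y*.11),.01])); m[:, :int(q[0]-25)]=0; m[:,int(q[0]+40):]=0; m[:int(q[1]-35)]=0; m[int(q[1]+35):]=0
print(q)
v,u=np.nonzero(m); rr=range(int(v.min())+4,int(v.max())-3)
F=np.array([ground('t16',(u[v==r].max()+.5,r),.01) for r in rr]); k=np.polyfit(F[:,0],F[:,1],1); print('front edge yaw',np.degrees(np.arctan(k[0])),len(F))
cc=range(int(q[0]-22),int(q[0]+18)); 
for f in (np.min,np.max):
    E=np.array([ground('t16',(c,f(v[u==c])+(.5 if f is np.max else -.5)),.01) for c in cc if (u==c).sum()>3]); k=np.polyfit(E[:,1],E[:,0],1); print('side yaw',-np.degrees(np.arctan(k[0])),'x_press',((E[:,:2]-b)@np.array([.986,-.1668])).mean())
print('front y_press',((F[:,:2]-b)@y).mean())
rows([([*(b+y*.145),.0403],-9.6,0,14)])
E
```

```text
52.25 [ 0.59191033 -0.04241618  0.04031193] [ 0.9861 -0.1662 -0.0027] [-1.06384162 -0.04066605  4.09960543] 0.015834441417135862
[327.08513798 180.197265  ]
front edge yaw -4.188102593052571 36
side yaw -3.1292389093601294 x_press 0.048732496855588676
side yaw -9.289763762504931 x_press -0.06361811891984558
front y_press 0.04634141294138348
14 rows:
   [0.0001, 0.008, 0.0] [0.01, 0.01, 0.0]
```

The lower board edge gives yaw -9.3° and x = -64 mm, against -65 mm expected. The other two fits are contaminated by the column, and I trust the tool geometry over them. Sliding straight in.

Request:
carry_out --commands '[[[1, 0, 0.002, 0, 0, 0, 0], [1, 0, 0.004, 0, 0, 0, 0], [1, 0.0001, 0.006, 0, 0, 0, 0], [1, 0.0001, 0.008, 0, 0, 0, 0], [1, 0.0001, 0.008, 0, 0, 0, 0], [1, 0.0001, 0.008, 0, 0, 0, 0], [1, 0.0001, 0.008, 0, 0, 0, 0], [1, 0.0001, 0.008, 0, 0, 0, 0]]]'

```text
time: 53.3
position: [0.5841, -0.0933, 0.0404]
eef_rot: [0.0, 0.997, -0.083, -0.001]
wrist_force: [1.1, 5.5, 1.0]
grip_width: 0.0159
```

Request:
carry_out --commands '[[[1, 0.0001, 0.008, 0, 0, 0, 0], [1, 0.0001, 0.008, 0, 0, 0, 0], [1, 0.0001, 0.008, 0, 0, 0, 0], [1, 0.0001, 0.008, 0, 0, 0, 0], [1, 0.0001, 0.007, 0, 0, 0, 0], [1, 0.0001, 0.006, 0, 0, 0, 0], [1, 0, 0.004, 0, 0, 0, 0], [1, 0, 0.002, 0, 0, 0, 0]]]'

```text
time: 54.3
position: [0.5761, -0.1437, 0.0403]
eef_rot: [0.0, 0.997, -0.083, -0.001]
wrist_force: [1.3, 6.2, 1.9]
grip_width: 0.0159
```

Request:
carry_out --commands '[[[1, 0, 0, 0, 0, 0, 0], [1, 0, 0, 0, 0, 0, 0], [1, 0, 0, 0, 0, 0, 0]]]'

```text
time: 54.68
position: [0.576, -0.1439, 0.0403]
eef_rot: [0.0, 0.997, -0.083, -0.001]
wrist_force: [0.5, 1.8, 1.5]
grip_width: 0.0156
```

```bash
python3 - <<'E'
from h import *
o=get_obs(); p,R=pose(); print(o['time'],p,R.as_matrix().round(4)[:,0],o['wrist_force'],o['grip_width'])
y=np.array([.1668,.986]); b=np.array([.5501,-.2956])
rows([([*(b+y*.145),.0403],-9.6,0,1)])
snap('scene','s17'); snap('top','t17'); 
crop('s17',110,130,370,310,'c17',3)
E
```

```text
54.675 [ 0.57604191 -0.14385211  0.04033307] [ 0.9861 -0.166  -0.0026] [0.49832814 1.84173482 1.53232399] 0.015620382112869126
1 rows:
   [-0.0003, 0.0089, 0.0] [0.06, 0.15, 0.04]
```

View pics/c17.png

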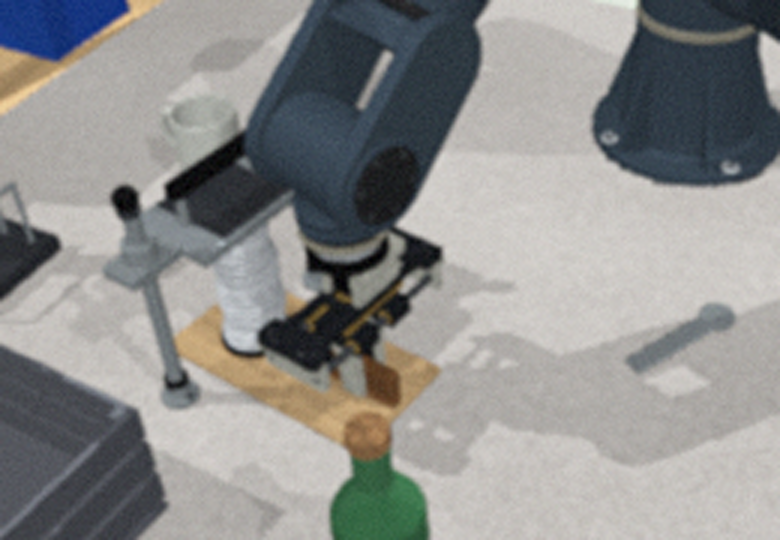

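Request:
carry_out --commands '[[[1, -0.0001, 0.0015, 0, 0, 0, 0], [1, -0.0001, 0.003, 0, 0, 0, 0], [1, -0.0001, 0.003, 0, 0, 0, 0], [1, 0, 0.0014, 0, 0, 0, 0], [1, 0, 0, 0, 0, 0, 0], [1, 0, 0, 0, 0, 0, 0], [1, 0, 0, 0, 0, 0, 0]]]'

```text
time: 55.65
position: [0.5741, -0.1523, 0.0404]
eef_rot: [0.0, 0.997, -0.083, -0.002]
wrist_force: [0.0, 4.7, 2.3]
grip_width: 0.0159
```

Request:
carry_out --commands '[[[-1, 0, 0, 0, 0, 0, 0], [-1, 0, 0, 0, 0, 0, 0], [-1, 0, 0, 0, 0, 0, 0], [-1, 0, 0, 0, 0, 0, 0], [-1, 0, 0, -0.03, 0, 0, 0], [-1, 0, 0, -0.05, 0, 0, 0], [-1, 0, 0, -0.05, 0, 0, 0], [-1, 0, 0, -0.05, 0, 0, 0]]]'

```text
time: 56.65
position: [0.5745, -0.1524, 0.222]
eef_rot: [0.0, 0.997, -0.083, -0.001]
wrist_force: [0.4, -0.1, -0.9]
grip_width: 0.0905
```

Request:
carry_out --commands '[[[-1, 0, 0, -0.05, 0, 0, 0], [-1, 0, 0, -0.04, 0, 0, 0], [-1, 0, 0, 0, 0, 0, 0], [-1, 0, 0, 0, 0, 0, 0], [-1, 0, 0, 0, 0, 0, 0]]]'

```text
time: 57.28
position: [0.5746, -0.1522, 0.3088]
eef_rot: [0.0, 0.997, -0.083, -0.003]
wrist_force: [-0.4, -0.2, -0.3]
grip_width: 0.0933
```

```bash
python3 - <<'E'
from h import *
o=get_obs(); p,R=pose(); print(o['time'],p,o['grip_width'])
snap('wrist','w18'); W=world('w18'); d=load('w18')['d']
y=np.array([.1668,.986]); x=np.array([.986,-.1668]); b=np.array([.5501,-.2956])
L=np.stack([(W[...,:2]-b)@x,(W[...,:2]-b)@y],-1)
m=(d>0)&(abs(L[...,0])<.03)&(abs(L[...,1]-.145)<.06)&(W[...,2]>.042)&(W[...,2]<.06)
print('grip rect (press frame)',m.sum(),cv2.minAreaRect((L[m]*1000).astype(np.float32)))
# bed/tray corners predicted
for q in ([-.065,.19],[.065,.19],[-.065,.06],[.065,.06]): print(q,proj('w18',np.r_[b+x*q[0]+y*q[1],.01]).round(1))
# column points visible under the plate
m=(d>0)&(abs(L[...,0])<.06)&(abs(L[...,1])<.06)&(W[...,2]>.03)&(W[...,2]<.145); print('column',m.sum(),L[m].min(0) if m.sum() else 0,L[m].max(0) if m.sum() else 0)
m=(d>0)&(abs(L[...,0])<.075)&(abs(L[...,1])<.05)&(W[...,2]>.16)&(W[...,2]<.2); print('plate top',np.median(W[m][:,2]))
E
```

```text
57.275 [ 0.57455031 -0.15222493  0.30882278] 0.09329435193245623
grip rect (press frame) 704 ((-0.48389387130737305, 144.65902709960938), (15.939224243164062, 80.07479858398438), 0.4290512204170227)
[-0.065, 0.19] [237.4 141.3]
[0.065, 0.19] [328.  141.5]
[-0.065, 0.06] [240.8 226.4]
[0.065, 0.06] [324.3 226.6]
column 1698 [-0.03595789 -0.00522299] [0.03354206 0.03276082]
plate top 0.1835467262759713
```

View pics/w18.png

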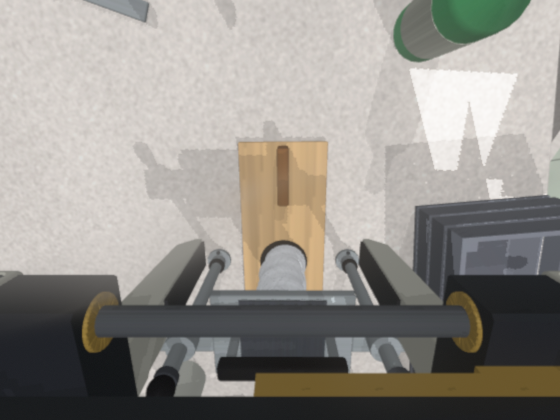

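The tray is square in the press: the grip rectangle is at (-0.5,144.7) mm and 0.4° in the press frame, against (0,145) and 0° ideal. The column is centred under the plate. Now to the bar.

```bash
python3 - <<'E'
from h import *
rows([([.5502,-.2958,.31],80.4,0,9),([.5502,-.2958,.2306],80.4,0,3)])
E
```

```text
9 rows:
   [-0.0, 0.0162, -0.0001] [-0.02, 0.03, -10.0]
   [-0.0028, 0.0159, -0.0001] [-0.02, 0.03, -10.0]
   [-0.0056, 0.0152, -0.0001] [-0.02, 0.03, -10.0]
   [-0.0081, 0.014, -0.0001] [-0.02, 0.03, -10.0]
   [-0.0104, 0.0124, -0.0001] [-0.02, 0.03, -10.0]
   [-0.0124, 0.0104, -0.0001] [-0.02, 0.03, -10.0]
   [-0.014, 0.0081, -0.0001] [-0.02, 0.03, -10.0]
   [-0.0152, 0.0055, -0.0001] [-0.02, 0.03, -10.0]
   [-0.0159, 0.0028, -0.0001] [-0.02, 0.03, -10.0]
3 rows:
   [-0.0, -0.0, 0.0265] [0.0, 0.0, 0.0]
```

Request:
carry_out --commands '[[[-1, 0, 0.0162, 0, 0, 0, -10], [-1, -0.0028, 0.0159, 0, 0, 0, -10], [-1, -0.0056, 0.0152, 0, 0, 0, -10], [-1, -0.0081, 0.014, 0, 0, 0, -10], [-1, -0.0104, 0.0124, 0, 0, 0, -10], [-1, -0.0124, 0.0104, 0, 0, 0, -10], [-1, -0.014, 0.0081, 0, 0, 0, -10], [-1, -0.0152, 0.0055, 0, 0, 0, -10]]]'

```text
time: 58.32
position: [0.5531, -0.2804, 0.3095]
eef_rot: [-0.001, 0.815, 0.579, -0.002]
wrist_force: [-0.2, 0.9, 0.1]
grip_width: 0.0932
```

Request:
carry_out --commands '[[[-1, -0.0159, 0.0028, 0, 0, 0, -10], [-1, 0, 0, 0, 0, 0, 0], [-1, 0, 0, 0, 0, 0, 0], [-1, 0, 0, 0, 0, 0, 0], [-1, 0, 0, 0, 0, 0, 0]]]'

```text
time: 58.95
position: [0.5508, -0.2955, 0.3105]
eef_rot: [-0.001, 0.764, 0.645, -0.001]
wrist_force: [0.2, 0.4, 0.0]
grip_width: 0.0929
```

```bash
python3 - <<'E'
from h import *
p,R=pose(); print(p,R.as_matrix().round(4))
rows([([.5501,-.2956,.2306],80.4,0,3)])
E
```

```text
[ 0.55082461 -0.29547531  0.3104812 ] [[ 1.667e-01  9.860e-01 -3.000e-03]
 [ 9.860e-01 -1.667e-01 -4.000e-04]
 [-9.000e-04 -2.900e-03 -1.000e+00]]
3 rows:
   [-0.0001, -0.0002, 0.0266] [-0.05, 0.02, 0.0]
```

Request:
carry_out --commands '[[[-1, -0.0001, -0.0002, 0.0266, -0.05, 0, 0], [-1, -0.0001, -0.0002, 0.0266, -0.05, 0, 0], [-1, -0.0001, -0.0002, 0.0266, -0.05, 0, 0], [-1, 0, 0, 0, 0, 0, 0], [-1, 0, 0, 0, 0, 0, 0], [-1, 0, 0, 0, 0, 0, 0], [1, 0, 0, 0, 0, 0, 0], [1, 0, 0, 0, 0, 0, 0]]]'

```text
time: 59.95
position: [0.55, -0.2962, 0.231]
eef_rot: [0.0, 0.764, 0.646, -0.0]
wrist_force: [-0.5, -0.2, -0.3]
grip_width: 0.0774
```

Request:
carry_out --commands '[[[1, 0, 0, 0, 0, 0, 0], [1, 0, 0, 0, 0, 0, 0], [1, 0, 0, 0, 0, 0, 0], [1, 0, 0, 0, 0, 0, 0], [1, 0, 0, 0, 0, 0, 0], [1, 0, 0, 0, 0, 0, 0], [1, 0, 0, 0, 0, 0, 0], [1, 0, 0, 0, 0, 0, 0]]]'

```text
time: 60.95
position: [0.5499, -0.2959, 0.2306]
eef_rot: [0.0, 0.764, 0.646, -0.0]
wrist_force: [0.7, 2.1, 0.7]
grip_width: 0.0161
```

Request:
carry_out --commands '[[[1, 0, 0, 0, 0, 0, 0], [1, 0, 0, 0.003, 0, 0, 0], [1, 0, 0, 0.003, 0, 0, 0], [1, 0, 0, 0.003, 0, 0, 0], [1, 0, 0, 0.002, 0, 0, 0], [1, 0, 0, 0.002, 0, 0, 0], [1, 0, 0, 0, 0, 0, 0], [1, 0, 0, 0, 0, 0, 0]]]'

```text
time: 61.95
position: [0.5499, -0.296, 0.2172]
eef_rot: [-0.0, 0.764, 0.646, -0.0]
wrist_force: [2.0, 5.0, -1.2]
grip_width: 0.0159
```

Request:
carry_out --commands '[[[1, 0, 0, 0.001, 0, 0, 0], [1, 0, 0, 0.001, 0, 0, 0], [1, 0, 0, 0, 0, 0, 0]]]'

```text
time: 62.32
position: [0.5499, -0.2959, 0.2154]
eef_rot: [-0.0, 0.764, 0.646, -0.0]
wrist_force: [1.8, 5.5, 1.0]
grip_width: 0.0158
```

Request:
carry_out --commands '[[[1, 0, 0, 0.001, 0, 0, 0], [1, 0, 0, 0, 0, 0, 0]]]'

```text
time: 62.58
position: [0.5499, -0.2959, 0.2144]
eef_rot: [-0.0, 0.764, 0.646, -0.0]
wrist_force: [1.2, 5.8, 0.2]
grip_width: 0.0154
```

Request:
carry_out --commands '[[[1, 0, 0, 0.001, 0, 0, 0], [1, 0, 0, 0, 0, 0, 0]]]'

```text
time: 62.82
position: [0.5499, -0.2959, 0.2134]
eef_rot: [0.0, 0.764, 0.646, -0.0]
wrist_force: [1.5, 4.8, 0.9]
grip_width: 0.0158
```

Underside is at about 0.154. Continuing in small steps.

Request:
carry_out --commands '[[[1, 0, 0, 0.0007, 0, 0, 0], [1, 0, 0, 0, 0, 0, 0]]]'

```text
time: 63.08
position: [0.5499, -0.296, 0.213]
eef_rot: [0.0, 0.764, 0.646, -0.0]
wrist_force: [-0.0, 5.7, 2.5]
grip_width: 0.0158
```

Request:
carry_out --commands '[[[1, 0, 0, 0.0007, 0, 0, 0], [1, 0, 0, 0, 0, 0, 0]]]'

```text
time: 63.32
position: [0.55, -0.2959, 0.2129]
eef_rot: [0.0, 0.764, 0.646, -0.0]
wrist_force: [-2.5, 6.9, 8.0]
grip_width: 0.016
```

```bash
python3 - <<'E'
from h import *
o=get_obs(); print(o['wrist_force'],o['ft_torque'],o['position'])
snap('scene','s19')
E
```

```text
[-2.5208929   6.90138971  7.95064404] [1.22357833 0.14792944 0.05187143] [ 0.54995306 -0.29593525  0.21286282]
```

Contact: motion has stopped and Fz has risen to 8 N. Releasing and backing off.

Request:
carry_out --commands '[[[-1, 0, 0, 0, 0, 0, 0], [-1, 0, 0, 0, 0, 0, 0], [-1, 0, 0, 0, 0, 0, 0], [-1, 0, 0, 0, 0, 0, 0], [-1, 0, 0, 0, 0, 0, 0], [-1, 0, 0, -0.02, 0, 0, 0], [-1, 0, 0, -0.04, 0, 0, 0], [-1, 0, 0, -0.045, 0, 0, 0]]]'

```text
time: 64.38
position: [0.5497, -0.2959, 0.3181]
eef_rot: [-0.0, 0.764, 0.646, -0.001]
wrist_force: [-0.1, 0.1, -0.1]
grip_width: 0.0904
```

Request:
carry_out --commands '[[[-1, 0, 0, -0.05, 0, 0, 0], [-1, 0.03, -0.02, -0.03, 0, 0, 0], [-1, 0.045, -0.03, 0, 0, 0, 0], [-1, 0.045, -0.03, 0, 0, 0, 0], [-1, 0.045, -0.03, 0, 0, 0, 0], [-1, 0.045, -0.03, 0, 0, 0, 0], [-1, 0, 0, 0, 0, 0, 0], [-1, 0, 0, 0, 0, 0, 0]]]'

```text
time: 65.38
position: [0.447, -0.066, 0.3973]
eef_rot: [0.001, 0.763, 0.646, -0.0]
wrist_force: [0.5, -0.3, 0.9]
grip_width: 0.0933
```

```bash
python3 - <<'E'
from h import *
o=get_obs(); print(o['time'],o['position'],o['wrist_force'])
snap('scene','s20'); snap('top','t20')
W=world('t20'); d=load('t20')['d']; b=np.array([.5501,-.2956]); x=np.array([.986,-.1668]); y=np.array([.1668,.986])
L=np.stack([(W[...,:2]-b)@x,(W[...,:2]-b)@y],-1)
m=(d>0)&(abs(L[...,0])<.07)&(abs(L[...,1])<.045)
z=W[m][:,2]; print('plate top',np.median(z[(z>.15)&(z<.185)]),'bar top',np.median(z[(z>.2)&(z<.23)]))
a=load('s20')['im'][120:310,110:370,::-1]; cv2.imwrite('pics/c20.png',cv2.resize(a,None,fx=3,fy=3,interpolation=cv2.INTER_CUBIC))
E
```

```text
65.375 [ 0.44704922 -0.06599288  0.39728462] [ 0.49823027 -0.27637111  0.88133194]
plate top 0.16709505908118724 bar top 0.21521840407023712
```

View pics/c20.png

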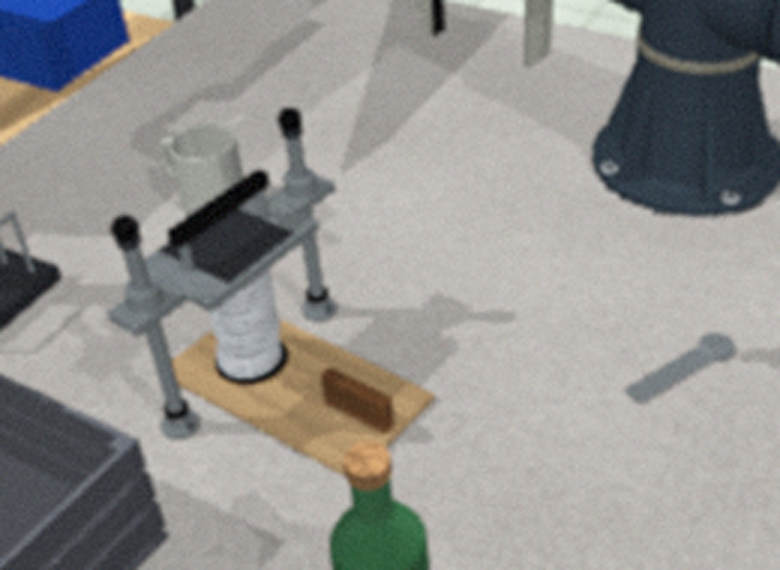

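The column stands straight on the pad under the plate, the plate rests on it, and the bottle and mug are upright. Handing in.

```bash
python3 -c "
from h import *
print(hand_in())"
```

```text
the job is handed in; nothing more can be done
None
```

The job is done and handed in at about 65 s of the 210 s. All five cans are in one column on the tray pad, under the press, with the plate resting on them.

- **Stacking:** I judged which can was which from measured lid heights and slants. From the bottom up they are can3, can2, can1, can5 and can4, each turned with its thick side over the thin side below.
- **Residual tilt:** the top lid still slopes about 4–5°. Five alternating wedges cannot cancel completely, and 5° was the smallest possible with these angles.
- **Tray:** I raised the plate first, then slid the tray in without lifting it. Its wooden grip ended within about 0.5 mm and 0.4° of the ideal position, with the column about central under the plate.
- **Plate:** I lowered it until motion stopped and the wrist force rose to 8 N. Its underside is then about 0.154 m up, against about 0.1525 m for the top can's high edge. After release the column was still standing.
- **Bystanders:** the last scene crop showed the bottle and mug upright. It did not cover the jar, which was last seen standing partway through, before the fourth can was placed, and the arm did not go near it after that.
- **Disagreeing checks:** two of the three tray-edge angle fits before the final slide were off (-3° and -4° against -9.6°). I put that down to the column getting in the way, and the wrist-camera check after the slide supported the -9.6° figure. The calibrated heights also carry 1–2 mm of uncertainty.

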